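# Press the curd mould with the star-handled bench press

## Task

Slide the drip tray with the curd mould fully home against the rear stop of the bench press, then wind the press down by pushing the arms of its star handle round, one after the other, until the plate bears firmly on the lid inside the mould: stop once an arm takes about half as much push again as it did running free, never twice as much, and push smoothly, without knocking the handle or the tray. Leave the press tightened, and do not disturb the bowl, pail and cutter around it.

Things in the scene. Friction and masses are not known exactly. Their poses are not given: they have to be found in the camera images.
- press: Steel bench press, fixed. Origin on the table under the vertical spindle axis; x points from its open front to its rear. Base plate 310 x 220 mm (210 mm in front of the axis, 100 mm behind), top 25 mm above the table. Two rails 14 mm high leave a lane 136 mm wide for the tray, closed by a rear stop bar. Two 22 mm columns at y = +92 and -92 mm.
- press_beam (a point): Centre of the top of the white crossbeam on the two columns, 193 mm above the table. Beam 44 mm (press x) by 226 mm (press y), 30 mm high; the column nuts at its ends and the spindle nut rise 8 mm above it.
- press_home (a point): Point on the press base under the spindle axis, 25 mm above the table: the tray's origin lies here when the tray touches the rear stop.
- plate: Round steel pressure plate, 84 mm across, 12 mm thick, under the spindle; origin at the centre of its underside. Goes down 3.82 mm per rad of the star (24 mm a turn) and does not turn. 127 mm above the table at star value 0; at the start it clears the mould's rim by at least 2 mm.
- star (a joint): Angle of the star handle, rad; grows clockwise seen from above, which winds the plate down. At 0 the red arm points to the press's front. Stays where left. Running free it takes 0.6 N m: 7.5 N square to an arm at 80 mm. Once the plate meets the lid this rises by roughly 8 N per rad. Right: 9 to 13.5 N (best 11.3 N); 15 N is too much. Never push or knock an arm with over 25 N.
- star_hub (a point): Centre of the star handle at mid-height of its arms; 248 mm above the table at star value 0, sinking with the plate. Hub 40 mm wide, top 22 mm above this point. Four level arms at 90 degrees: 12 mm steel bars with grip sleeves 18 mm thick from 58 mm out to their round ends 105 mm from the axis; one sleeve red, three black. Free space between arms and beam.
- red_arm (a point): Point on the centre line of the red arm, 80 mm from the spindle axis.
- tray: Loose aluminium drip tray 243 x 130 mm carrying the mould, about 1 kg in all, in the press's lane, 40 to 70 mm short of home. Origin on its underside under the mould's axis; x points to its rear edge, 78 mm away. Walls 18 mm high, the front one higher. Slides on its underside with roughly 4 to 9 N of push; push or knock it with under 25 N.
- tray_front (a point): Middle of the outer face of the tray's upright front wall, 165 mm in front of the tray's origin and 25 mm above the tray's underside. The wall is 130 mm wide, 5 mm thick, its top 13 mm above this point. Push here to slide the tray home.
- mould_rim (a point): Centre of the mouth of the upright perforated steel mould fixed on the tray: 104 mm inside and 110 mm outside diameter, rim 119 mm above the table. Inside lies a white round lid 92 mm across, 1 to 11 mm below the rim depending on the filling; it gives under load. Right load of the plate on it: about 80 N (31 to 126 N).
- bowl: White bowl, 150 mm wide, 55 mm high, loose; origin under its centre. Leave alone.
- pail: White pail with a blue lid, 112 mm wide, 114 mm high, loose; origin under its centre. Leave alone.
- cutter: Steel pastry cutter ring, 80 mm wide, 32 mm high, loose; origin under its centre. Leave alone.

How it is judged:
On the way, in this order (a step that is already met when the one before it is completed fails the run):
1. the tray is fully home against the rear stop (horizontal distance between tray and press_home below 0.005 m), for 0.2 s.
2. the plate has been wound down onto the lid in the mould (contact force between plate and tray above 15 N), for 0.1 s.
At the end, for the whole second after the job is handed in: The tray is home (within 6 mm), the press stands still and its plate presses the mould's lid with 31 to 126 N, which is 1.2 to 1.8 times the free push at the arms (horizontal distance between tray and press_home below 0.006 m and contact force between plate and tray between 31 and 126 N and velocity of joint star between -0.05 and 0.05 rad/s); the robot touches nothing.
It fails at once if the mould is over-pressed (plate on lid above 157 N: twice the free push) (contact force between plate and tray above 157 N).
It fails at once if the star handle is knocked or pushed with more than 25 N (contact force between any of the arm, the fingers and star above 25 N).
It fails at once if the tray is knocked or pushed with more than 25 N (contact force between any of the arm, the fingers and tray above 25 N).
It fails at once if the bowl, the pail or the cutter is disturbed (moved by more than 20 mm) (distance of any of bowl, pail, cutter from where it was at the start of the episode above 0.02 m).
It also fails if it takes over 72 s, if anything falls off the work surface, if the arm or the gripper's body presses on something with over 40 N, if the wrist force passes 120 N, or if a joint passes its speed limit or range.

## Robot

A 7-joint arm with a two-finger parallel gripper is mounted at the origin on the work surface. World frame = base frame: x ahead of the robot, y to its left, z up, the work surface at z = 0. Lengths are in m, angles in rad, forces in N, time in s.
With the tool pointing down it reaches from about 0.4 to 0.875 m from the base axis. Payload 19.3 kg.
Tool frame: the origin (TCP) lies at the very end of the fingers, on their centre line; the grasp point (between the pads) lies 19 mm behind it; z points along the fingers, x is the direction in which the jaws open and shut, and the axes are right-handed (so a half turn about z gives the same grasp; the last joint's range is limited). The gripper opens to 85 mm and grips with 20 to 120 N. Pads are 22 mm wide; open, the fingers measure 114 mm over their backs; the gripper's body (76 mm by 85 mm) begins 54 mm behind the grasp point. The pads swing forward as they close: fully open they stand 13 mm farther back than shut.
Start: joints at [1.261, 0.521, -0.036, 1.599, 0.021, 1.021, -0.113], TCP at [0.148, -0.607, 0.231] pointing down, gripper open.
Joint ranges: [-2.91, 2.91], [-0.3, 2.13], [-1.5, 1.42], [0.17, 2.43], [-1.26, 4.41], [0.16, 1.93], [-2.52, 2.52]. Speed limits (rad/s): [1.89, 1.89, 2.39, 2.39, 3.01, 3.01, 3.01].

## Interface

Orientations are given as [roll, pitch, yaw] about the fixed x, y, z axes, in that order (R = Rz(yaw) Ry(pitch) Rx(roll)).
In Python, from workcell import observe, eyes, job_done gives the robot as it stands. The module is installed in compiled form; this text tells all that it offers.
- The arm moves only by the shell command python3 -m pendant 'ROWS' [FORCE]. ROWS is JSON, a list of rows, each an object of numbers: "dx", "dy", "dz": the shift along the tool's x, y, z in mm; "ax", "ay", "az": the turn, a rotation vector about the tool's x, y, z in degrees; "claw": the finger opening in mm, from 0 to 85.4. A call has 1 to 10 rows; each row is the pose to reach, as a shift and turn from the pose commanded when the call began, along the tool's axes at that moment; what a row does not reach only later rows make up. A row lasts 1/12 s, in which the tool goes at most 41.7 mm and 7.16 degrees, less where a joint would pass 70% of its speed; a pose out of reach is approached as far as the arm can. A call with a gripper value outside its range is refused whole. The fingers move at their own pace and stop on an object; FORCE is the grip in N (left out, the last holds). Time passes only in rows, so rows that repeat a pose let the fingers close. It gives the time, the measured TCP pose, the force and the opening at its end, in the units of the state.
- observe(): the state, without advancing time (a new reading comes with each control period).
- eyes.grab_frame(name): name is "side" or "top" or "wrist"; returns a dict with "image" (420x560x3 uint8, blue, green, red), "fovy" (degrees; the focal length in pixels is half the picture's height over the tangent of half this angle, whatever the lens; pixels are square), "cx", "cy" (the principal point, pixels), "view" (4x4, takes a point from world to camera coordinates). Camera axes: x right, y up, looking along -z (the intrinsics and any distortion apply to the point x, -y, -z); pixel columns grow to the right and rows downward; lengths in m; the calibration is good to about 2 mm. A picture is of the moment at which its call begins. There is no depth.
- job_done(): hands the job in, once; it reports no verdict.
The state is a dict: "clock": time; "qpos": joint angles; "qd": joint speeds; "joint_efforts": joint torques, N m; "position": TCP position; "tool_rot": TCP orientation; "force": force on the tool from outside, world axes, zero at the start; "moment": the same for the moment, N m; "grip_width": finger opening in m.
Only numpy, scipy, OpenCV 4.12 (cv2) and the standard library are available. Lean on these libraries where they do the work, as an engineer would, in place of code of your own. Each camera call takes 0.05 s, during which the arm holds its last target.

## Working session

There is one attempt and no reset: what is moved stays moved. The work goes in short steps, Python scripts to look and compute and a shell command to move; the robot and the scene stay as the last step left them, time stands still between calls to the robot, and variables do not carry over. Pictures are saved under pics/ and viewed, and the job is handed in when it is done.

```bash
mkdir -p pics; python3 - <<'E'
from workcell import observe, eyes
import cv2
print(observe())
for n in ["side","top","wrist"]:
    f=eyes.grab_frame(n); cv2.imwrite(f"pics/{n}0.png",f["image"]); print(n,f["fovy"],f["cx"],f["cy"],f["view"],[k for k in f])
E
```

```text
{'clock': 0.0, 'qpos': array([ 1.26080236,  0.52202476, -0.03631496,  1.60001428,  0.02119663,
        1.02106749, -0.11281839]), 'qd': array([-0.0003527 ,  0.00028743, -0.00032391, -0.00028409,  0.00092624,
       -0.00064858,  0.00010828]), 'joint_efforts': array([ 6.69657475e-04, -9.27127218e+01,  1.98039114e+00, -3.69936669e+01,
        1.79162342e-02,  8.01991497e-03, -6.68307803e-05]), 'position': array([ 0.14831798, -0.60680217,  0.23071692]), 'tool_rot': array([ 3.14150956e+00,  1.12597377e-03, -1.33104321e+00]), 'force': array([-0.04421991,  0.07188228,  0.00150479]), 'moment': array([-0.02783684,  0.00316699, -0.02804753]), 'grip_width': 0.08539988345846207}
side 56.245180282643915 281.24801112688056 202.26061666494473 [[-0.92452314 -0.38100362 -0.00965453  0.46625214]
 [ 0.25936658 -0.64752233  0.71654994 -0.24014012]
 [-0.27925964  0.65996293  0.69746898 -1.09731447]
 [ 0.          0.          0.          1.        ]] ['image', 'fovy', 'cx', 'cy', 'view']
top 54.34198580043941 281.73424203126245 208.84370201950327 [[ 0.00983872 -0.99991927 -0.00804106 -0.00243156]
 [ 0.99916754  0.00951231  0.03967034 -0.48419685]
 [-0.03959065 -0.00842467  0.99918047 -1.18056444]
 [ 0.          0.          0.          1.        ]] ['image', 'fovy', 'cx', 'cy', 'view']
wrist 64.12833377636214 274.63396235129676 207.48827922981275 [[ 0.23736076 -0.97142085 -0.00118098 -0.62420509]
 [ 0.93118436  0.22787516 -0.28454982  0.03831534]
 [ 0.27668675  0.06644125  0.95866053 -0.37803277]
 [ 0.          0.          0.          1.        ]] ['image', 'fovy', 'cx', 'cy', 'view']
```

View pics/side0.png

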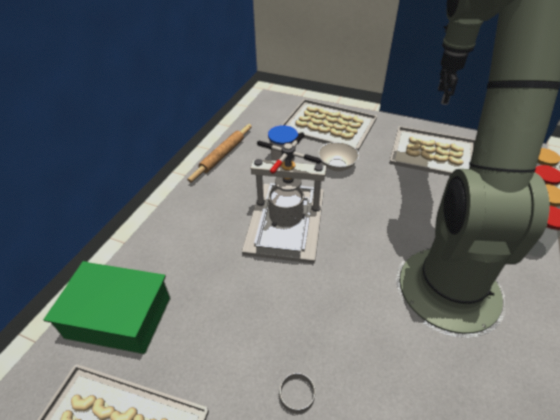

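View pics/top0.png

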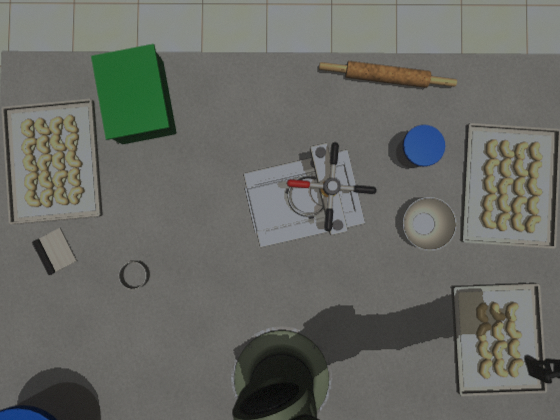

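View pics/wrist0.png

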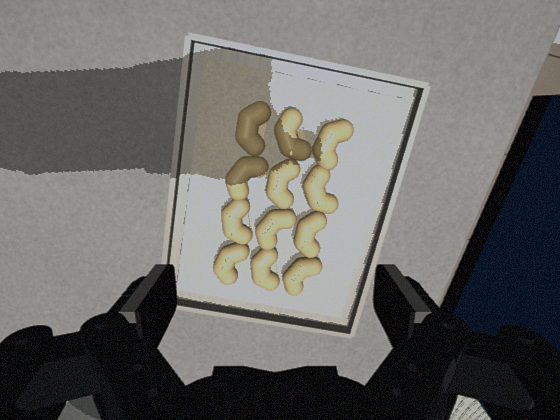

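```bash
python3 - <<'E'
import cv2
im=cv2.imread("pics/top0.png")[130:255,235:465]
cv2.imwrite("pics/top0z.png",cv2.resize(im,None,fx=3.4,fy=3.4,interpolation=cv2.INTER_CUBIC))
im=cv2.imread("pics/side0.png")[110:270,220:380]
cv2.imwrite("pics/side0z.png",cv2.resize(im,None,fx=3.7,fy=3.7,interpolation=cv2.INTER_CUBIC))
E
```

```text
(no output)
```

View pics/top0z.png

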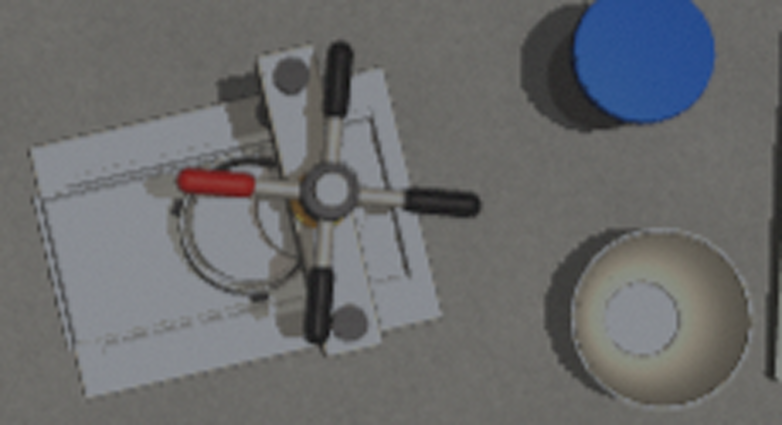

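View pics/side0z.png

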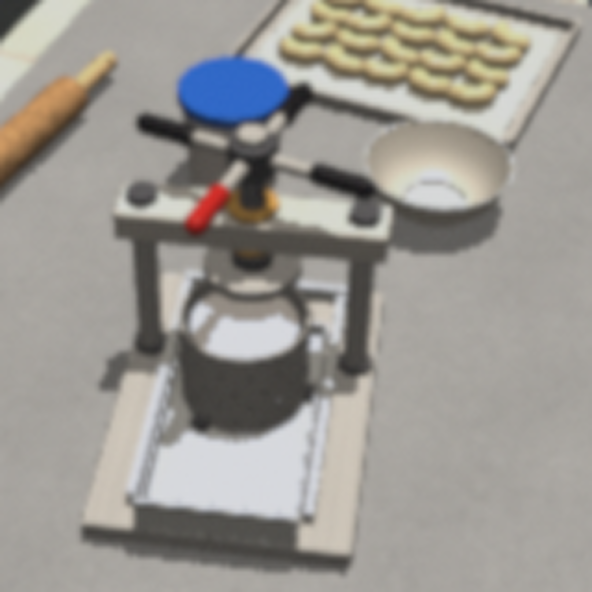

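```bash
cat > h.py <<'E'
import numpy as np
from workcell import observe, eyes
import cv2
def K(f):
    F=210/np.tan(np.radians(f["fovy"]/2)); return F,f["cx"],f["cy"]
def ray(f,u,v):
    F,cx,cy=K(f); V=np.array(f["view"]); R=V[:3,:3]; o=-R.T@V[:3,3]
    d=R.T@np.array([(u-cx)/F,-(v-cy)/F,-1.]); return o,d
def onz(f,u,v,z):
    o,d=ray(f,u,v); return o+d*(z-o[2])/d[2]
def proj(f,p):
    F,cx,cy=K(f); V=np.array(f["view"]); c=V[:3,:3]@np.asarray(p)+V[:3,3]
    return cx+F*c[0]/-c[2], cy-F*c[1]/-c[2]
def near(f1,p1,f2,p2):
    o1,d1=ray(f1,*p1);o2,d2=ray(f2,*p2)
    t=np.linalg.lstsq(np.c_[d1,-d2],o2-o1,rcond=None)[0]
    a,b=o1+t[0]*d1,o2+t[1]*d2; return (a+b)/2,np.linalg.norm(a-b)
E
python3 - <<'E'
from h import *
np.set_printoptions(precision=4,suppress=True)
T=eyes.grab_frame("top");S=eyes.grab_frame("side")
zt=lambda x,y:((x+.5)/3.4-.5+235,(y+.5)/3.4-.5+130)
zs=lambda x,y:((x+.5)/3.7-.5+220,(y+.5)/3.7-.5+110)
c=[onz(T,*zt(*p),.025)[:2] for p in [(31,148),(86,397),(441,316),(381,70)]]
print("base",c,[np.linalg.norm(c[i]-c[i-1]) for i in range(4)])
n=[onz(T,*zt(*p),.201)[:2] for p in [(291,76),(350,322)]]
print("nuts",n,np.linalg.norm(n[0]-n[1]),(n[0]+n[1])/2)
d=n[1]-n[0]; print("nut dir",np.degrees(np.arctan2(d[1],d[0])))
for i,j in((0,3),(1,2)):
    e=c[j]-c[i];print("base x yaw",np.degrees(np.arctan2(e[1],e[0])))
for i,j in((1,0),(2,3)):
    e=c[j]-c[i];print("base y-90",np.degrees(np.arctan2(e[1],e[0])))
for z in(.24,.248,.27): print("hub",z,onz(T,*zt(330,191),z))
print("hub tri top", near(T,zt(330,191),S,zs(256,137)))
print("nuts tri", near(T,zt(291,76),S,zs(143,192)),near(T,zt(350,322),S,zs(366,210)))
for nme,a in (("red",(183,181)),("up",(341,46)),("right",(477,205)),("down",(317,339))):
    print(nme,onz(T,*zt(*a),.245))
s=[onz(S,*zs(*p),.025)[:2] for p in [(84,528),(350,555)]];print("side base front",s)
print("bowl",onz(T,*zt(660,318),.055),"pail",onz(T,*zt(645,52),.114))
# tray front wall in side: top corners & bottom
for p in [(135,503),(301,520)]: print("tray front top",onz(S,*zs(*p),.025+.038))
for p in [(135,532),(297,548)]: print("tray front bot",onz(S,*zs(*p),.025))
print("tray front top-view",[onz(T,*zt(*p),.063) for p in [(37,200),(74,348)]])
print("rim",[onz(T,*zt(*p),.119) for p in [(174,210),(248,296)]])
E
```

```text
base [array([0.5855, 0.1126]), array([0.3754, 0.0634]), array([ 0.4465, -0.2348]), array([ 0.6545, -0.1836])] [np.float64(0.30415728873307063), np.float64(0.21575931178555402), np.float64(0.30658066041665244), np.float64(0.2142730028579081)]
nuts [array([ 0.617 , -0.0924]), array([ 0.4401, -0.1357])] 0.182122859861542 [ 0.5286 -0.1141]
nut dir -166.2473827777572
base x yaw -76.8762858860475
base x yaw -76.59554462366668
base y-90 13.176006457380364
base y-90 13.823402771990384
hub 0.24 [ 0.5303 -0.1165  0.24  ]
hub 0.248 [ 0.5295 -0.1156  0.248 ]
hub 0.27 [ 0.5274 -0.1131  0.27  ]
hub tri top (array([ 0.5264, -0.1141,  0.2657]), np.float64(0.002863866784127161))
nuts tri (array([ 0.6164, -0.0927,  0.2006]), np.float64(0.0013875658824428442)) (array([ 0.4392, -0.1358,  0.2023]), np.float64(0.001904236629466932))
red [ 0.5358 -0.0149  0.245 ]
up [ 0.6302 -0.123   0.245 ]
right [ 0.5211 -0.2168  0.245 ]
down [ 0.4281 -0.1076  0.245 ]
side base front [array([0.58  , 0.1182]), array([0.3739, 0.0641])]
bowl [ 0.4463 -0.4081  0.055 ] pail [ 0.654  -0.3767  0.114 ]
tray front top [0.5378 0.1072 0.063 ]
tray front top [0.4121 0.0747 0.063 ]
tray front bot [0.5404 0.1066 0.025 ]
tray front bot [0.4149 0.0732 0.025 ]
tray front top-view [array([0.5379, 0.1032, 0.063 ]), array([0.4171, 0.0714, 0.063 ])]
rim [array([ 0.5261, -0.009 ,  0.119 ]), array([ 0.4598, -0.0671,  0.119 ])]
```

```bash
cat >> h.py <<'E'
from scipy.spatial.transform import Rotation as Ro
def rows(wps, p0, yaw0):
    """wps: (x,y,z,yawdeg) world -> pendant values from p0 (m), yaw0 (deg), tool down"""
    y=np.radians(yaw0); X=np.array([np.cos(y),np.sin(y),0]);Y=np.array([np.sin(y),-np.cos(y),0])
    for w in wps:
        d=(np.array(w[:3])-p0)*1000
        print("dx %.1f dy %.1f dz %.1f az %.1f"%(d@X,d@Y,-d[2],-(w[3]-yaw0)))
E
python3 - <<'E'
from h import *
p0=observe()["position"]; yaw=-76.26
def wp(i):
    a=-76.3+max(0,(i-3))*4.2; a=min(a,18); f=max(0,(i-3))/22.5
    r=.6247+(.500-.6247)*min(f*1.6,1); z=min(.23+.041*i,.40)
    return (r*np.cos(np.radians(a)),r*np.sin(np.radians(a)),z,min(-76.26+max(0,i-3)*4.2,13.5))
W=[wp(i) for i in range(1,27)]
print(W[9],W[19],W[25])
rows(W[:10],p0,yaw); print()
rows(W[10:20],np.array(W[9][:3]),W[9][3]);print()
rows(W[20:],np.array(W[19][:3]),W[19][3])
E
```

```text
(np.float64(0.38442834938401527), np.float64(-0.4108090923374458), 0.4, -46.86) (np.float64(0.4981726480954532), np.float64(-0.04270846156868366), 0.4, -4.859999999999999) (np.float64(0.47552825814757677), np.float64(0.1545084971874737), 0.4, 13.5)
dx -0.1 dy 0.4 dz -40.0 az -0.0
dx -0.1 dy 0.4 dz -81.0 az -0.0
dx -0.1 dy 0.4 dz -122.0 az -0.0
dx -10.6 dy -44.7 dz -163.0 az -4.2
dx -24.3 dy -88.3 dz -169.0 az -8.4
dx -41.0 dy -130.1 dz -169.0 az -12.6
dx -60.6 dy -170.0 dz -169.0 az -16.8
dx -82.9 dy -207.7 dz -169.0 az -21.0
dx -107.6 dy -243.0 dz -169.0 az -25.2
dx -134.5 dy -275.9 dz -169.0 az -29.4

dx -10.3 dy -40.6 dz -0.0 az -4.2
dx -23.5 dy -79.6 dz -0.0 az -8.4
dx -39.4 dy -117.0 dz -0.0 az -12.6
dx -57.9 dy -152.4 dz -0.0 az -16.8
dx -78.6 dy -185.8 dz -0.0 az -21.0
dx -101.5 dy -217.0 dz -0.0 az -25.2
dx -126.4 dy -245.8 dz -0.0 az -29.4
dx -146.0 dy -276.8 dz -0.0 az -33.6
dx -167.3 dy -306.6 dz -0.0 az -37.8
dx -190.8 dy -334.7 dz -0.0 az -42.0

dx -1.3 dy -36.6 dz -0.0 az -4.2
dx -5.3 dy -73.0 dz -0.0 az -8.4
dx -12.0 dy -109.1 dz -0.0 az -12.6
dx -21.2 dy -144.5 dz -0.0 az -16.8
dx -33.1 dy -179.2 dz -0.0 az -18.4
dx -39.3 dy -194.6 dz -0.0 az -18.4
```

```bash
python3 -m pendant '[{"dz":-40,"claw":0},{"dz":-81,"claw":0},{"dz":-122,"claw":0},{"dx":-10,"dy":-40,"dz":-155,"az":-4,"claw":0},{"dx":-22,"dy":-76,"dz":-169,"az":-8,"claw":0},{"dx":-38,"dy":-115,"dz":-169,"az":-12,"claw":0},{"dx":-55,"dy":-152,"dz":-169,"az":-16,"claw":0},{"dx":-76,"dy":-188,"dz":-169,"az":-21,"claw":0},{"dx":-100,"dy":-222,"dz":-169,"az":-25,"claw":0},{"dx":-127,"dy":-254,"dz":-169,"az":-29,"claw":0}]' 60
python3 -m pendant '[{"dx":-10,"dy":-40,"az":-4},{"dx":-23,"dy":-79,"az":-8},{"dx":-39,"dy":-117,"az":-12},{"dx":-57,"dy":-152,"az":-17},{"dx":-78,"dy":-186,"az":-21},{"dx":-101,"dy":-217,"az":-25},{"dx":-126,"dy":-246,"az":-29},{"dx":-146,"dy":-277,"az":-34},{"dx":-167,"dy":-307,"az":-38},{"dx":-190,"dy":-337,"az":-42}]'
```

```text
schema error: expected keys dx, dy, dz, ax, ay, az, claw
schema error: expected keys dx, dy, dz, ax, ay, az, claw
```

```bash
python3 -m pendant '[{"dx":0,"dy":0,"dz":-40,"ax":0,"ay":0,"az":0,"claw":0},{"dx":0,"dy":0,"dz":-81,"ax":0,"ay":0,"az":0,"claw":0},{"dx":0,"dy":0,"dz":-122,"ax":0,"ay":0,"az":0,"claw":0},{"dx":-10,"dy":-40,"dz":-150,"ax":0,"ay":0,"az":-4,"claw":0},{"dx":-22,"dy":-76,"dz":-169,"ax":0,"ay":0,"az":-8,"claw":0},{"dx":-38,"dy":-115,"dz":-169,"ax":0,"ay":0,"az":-12,"claw":0},{"dx":-55,"dy":-152,"dz":-169,"ax":0,"ay":0,"az":-16,"claw":0},{"dx":-76,"dy":-188,"dz":-169,"ax":0,"ay":0,"az":-21,"claw":0},{"dx":-100,"dy":-222,"dz":-169,"ax":0,"ay":0,"az":-25,"claw":0},{"dx":-127,"dy":-254,"dz":-169,"ax":0,"ay":0,"az":-29,"claw":0}]' 60
```

```text
clock: 1.08
position: [0.3618, -0.4278, 0.4001]
tool_rot: [-3.142, 0.0, -0.821]
force: [1.5, 0.5, 1.0]
grip_width: 0.0004
```

```bash
python3 -m pendant '[{"dx":-10,"dy":-40,"dz":0,"ax":0,"ay":0,"az":-4,"claw":0},{"dx":-23,"dy":-79,"dz":0,"ax":0,"ay":0,"az":-8,"claw":0},{"dx":-39,"dy":-117,"dz":0,"ax":0,"ay":0,"az":-12,"claw":0},{"dx":-57,"dy":-152,"dz":0,"ax":0,"ay":0,"az":-17,"claw":0},{"dx":-78,"dy":-186,"dz":0,"ax":0,"ay":0,"az":-21,"claw":0},{"dx":-101,"dy":-217,"dz":0,"ax":0,"ay":0,"az":-25,"claw":0},{"dx":-126,"dy":-246,"dz":0,"ax":0,"ay":0,"az":-29,"claw":0},{"dx":-146,"dy":-280,"dz":0,"ax":0,"ay":0,"az":-34,"claw":0},{"dx":-166,"dy":-315,"dz":0,"ax":0,"ay":0,"az":-38,"claw":0},{"dx":-190,"dy":-347,"dz":0,"ax":0,"ay":0,"az":-42,"claw":0}]'
python3 - <<'E'
from h import *
s=observe();p=s["position"];y=np.degrees(s["tool_rot"][2]);print(p,y)
rows([(.4635,.149,.40,13.5),(.4635,.149,.045,13.5)],p,y)
E
```

```text
clock: 1.92
position: [0.4867, -0.0527, 0.4005]
tool_rot: [3.141, -0.001, -0.089]
force: [1.0, -0.1, 0.9]
grip_width: -0.0001
[ 0.48671931 -0.05270083  0.40046013] -5.085690120365262
dx -41.0 dy -198.8 dz 0.5 az -18.6
dx -41.0 dy -198.8 dz 355.5 az -18.6
```

```bash
python3 -m pendant '[{"dx":-8,"dy":-40,"dz":0,"ax":0,"ay":0,"az":-4,"claw":0},{"dx":-16,"dy":-80,"dz":0,"ax":0,"ay":0,"az":-8,"claw":0},{"dx":-24,"dy":-120,"dz":0,"ax":0,"ay":0,"az":-12,"claw":0},{"dx":-33,"dy":-160,"dz":0,"ax":0,"ay":0,"az":-16,"claw":0},{"dx":-41,"dy":-199,"dz":0,"ax":0,"ay":0,"az":-18.6,"claw":0},{"dx":-41,"dy":-199,"dz":40,"ax":0,"ay":0,"az":-18.6,"claw":0},{"dx":-41,"dy":-199,"dz":80,"ax":0,"ay":0,"az":-18.6,"claw":0},{"dx":-41,"dy":-199,"dz":120,"ax":0,"ay":0,"az":-18.6,"claw":0},{"dx":-41,"dy":-199,"dz":160,"ax":0,"ay":0,"az":-18.6,"claw":0},{"dx":-41,"dy":-199,"dz":160,"ax":0,"ay":0,"az":-18.6,"claw":0}]'
python3 - <<'E'
from h import *
s=observe();p=s["position"];y=np.degrees(s["tool_rot"][2]);print(p,s["tool_rot"],y,s["force"])
rows([(.4635,.149,.045,13.5)],p,y)
for n in("side","wrist","top"):
    f=eyes.grab_frame(n); cv2.imwrite(f"pics/{n}1.png",f["image"]); print(n,f["view"][:3].round(4).tolist())
E
```

```text
clock: 2.75
position: [0.461, 0.1462, 0.2347]
tool_rot: [3.141, 0.009, 0.233]
force: [-0.3, -0.2, -1.4]
grip_width: 0.0001
[0.46095754 0.14615226 0.23474959] [3.14141086 0.00856614 0.23341016] 13.373417177558201 [-0.33128044 -0.17010849 -1.43095282]
dx 3.1 dy -2.2 dz 189.7 az -0.1
side [[-0.9245, -0.381, -0.0097, 0.4663], [0.2594, -0.6475, 0.7165, -0.2401], [-0.2793, 0.66, 0.6975, -1.0973]]
wrist [[0.9729, 0.2312, -0.0049, -0.481], [-0.223, 0.9323, -0.2846, 0.0046], [-0.0612, 0.278, 0.9586, -0.3978]]
top [[0.0098, -0.9999, -0.008, -0.0024], [0.9992, 0.0095, 0.0397, -0.4842], [-0.0396, -0.0084, 0.9992, -1.1806]]
```

View pics/side1.png

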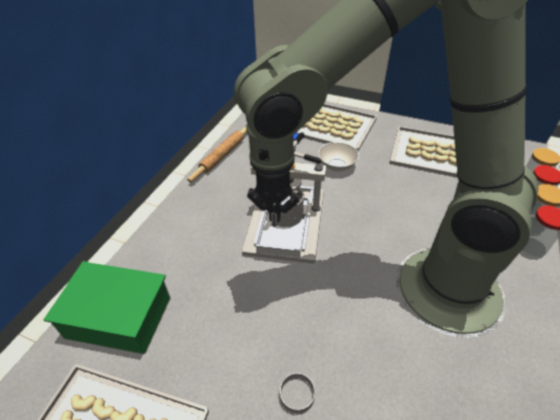

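View pics/wrist1.png

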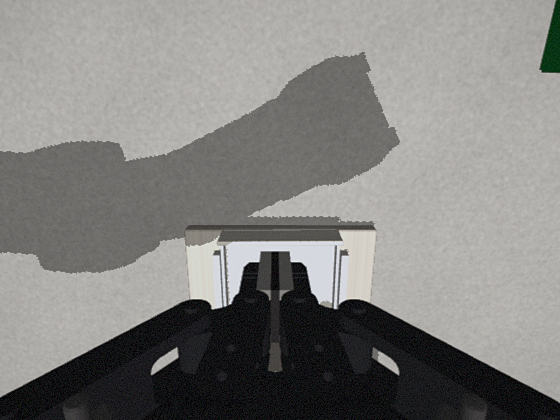

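```bash
python3 - <<'E'
from h import *
im=cv2.imread("pics/wrist1.png")[200:300,170:390]
cv2.imwrite("pics/wrist1z.png",cv2.resize(im,None,fx=3.6,fy=3.6,interpolation=cv2.INTER_CUBIC))
f=eyes.grab_frame("wrist")
for v,z in((231,.026),(242,.063)):
    a,b=[onz(f,u,v,z) for u in (219,341)]; d=b-a
    print(z,a,b,(a+b)/2,np.linalg.norm(d),np.degrees(np.arctan2(d[1],d[0])))
a,b=[onz(f,u,v,.025) for u,v in((187,229),(376,229))];print("base",a,b,np.linalg.norm(a-b),(a+b)/2)
E
```

```text
0.026 [0.41581529 0.07336801 0.026     ] [0.55086616 0.10529619 0.026     ] [0.48334073 0.0893321  0.026     ] 0.13877372184057057 13.30140990721971
0.063 [0.42114929 0.07647099 0.063     ] [0.54345824 0.10537842 0.063     ] [0.48230376 0.0909247  0.063     ] 0.1256786351568098 13.297703402599328
base [0.37985514 0.06697286 0.025     ] [0.58928213 0.11648731 0.025     ] 0.21520071545514313 [0.48456863 0.09173008 0.025     ]
```

View pics/wrist1z.png

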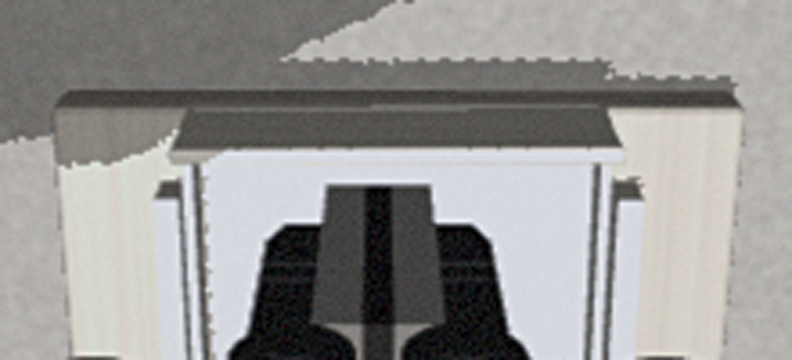

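```bash
python3 - <<'E'
from h import *
s=observe();p=s["position"];y=np.degrees(s["tool_rot"][2]);print(p,s["tool_rot"],y,s["force"])
rows([(.467,.140,.047,13.4)],p,y)
E
```

```text
[0.46480769 0.14803138 0.24261534] [-3.14139030e+00 -2.66772900e-03  2.32675816e-01] 13.331342252148726 [0.67943489 0.29818672 0.97719457]
dx 0.3 dy 8.3 dz 195.6 az -0.1
```

```bash
python3 -m pendant '[{"dx":0,"dy":2,"dz":40,"ax":0,"ay":0,"az":0,"claw":0},{"dx":0,"dy":4,"dz":80,"ax":0,"ay":0,"az":0,"claw":0},{"dx":0,"dy":6,"dz":120,"ax":0,"ay":0,"az":0,"claw":0},{"dx":0,"dy":8,"dz":155,"ax":0,"ay":0,"az":0,"claw":0},{"dx":0,"dy":8,"dz":182,"ax":0,"ay":0,"az":0,"claw":0},{"dx":0,"dy":8,"dz":195,"ax":0,"ay":0,"az":0,"claw":0},{"dx":0,"dy":8,"dz":195,"ax":0,"ay":0,"az":0,"claw":0},{"dx":0,"dy":8,"dz":195,"ax":0,"ay":0,"az":0,"claw":0}]'
python3 - <<'E'
from h import *
s=observe();p=s["position"];y=np.degrees(s["tool_rot"][2]);print(p,s["tool_rot"],y,s["force"])
rows([(.528-.233*q,-.1145+.972*q,.047,13.4) for q in (.235,.222,.176)],p,y)
E
```

```text
clock: 3.62
position: [0.467, 0.1401, 0.0468]
tool_rot: [3.141, -0.002, 0.232]
force: [0.9, -0.5, 0.4]
grip_width: -0.0001
[0.46700647 0.14010636 0.04678488] [ 3.14131636e+00 -2.01137377e-03  2.32401237e-01] 13.315610028496733 [ 0.92026332 -0.48522308  0.40202872]
dx 0.0 dy 26.9 dz -0.2 az -0.1
dx 0.1 dy 39.9 dz -0.2 az -0.1
dx 0.2 dy 85.9 dz -0.2 az -0.1
```

```bash
python3 -m pendant '[{"dx":0,"dy":12,"dz":0,"ax":0,"ay":0,"az":0,"claw":0},{"dx":0,"dy":22,"dz":0,"ax":0,"ay":0,"az":0,"claw":0},{"dx":0,"dy":28,"dz":0,"ax":0,"ay":0,"az":0,"claw":0},{"dx":0,"dy":31,"dz":0,"ax":0,"ay":0,"az":0,"claw":0},{"dx":0,"dy":33,"dz":0,"ax":0,"ay":0,"az":0,"claw":0},{"dx":0,"dy":35,"dz":0,"ax":0,"ay":0,"az":0,"claw":0},{"dx":0,"dy":36.5,"dz":0,"ax":0,"ay":0,"az":0,"claw":0},{"dx":0,"dy":38,"dz":0,"ax":0,"ay":0,"az":0,"claw":0},{"dx":0,"dy":39.5,"dz":0,"ax":0,"ay":0,"az":0,"claw":0},{"dx":0,"dy":41,"dz":0,"ax":0,"ay":0,"az":0,"claw":0}]'
python3 -m pendant '[{"dx":0,"dy":1.5,"dz":0,"ax":0,"ay":0,"az":0,"claw":0},{"dx":0,"dy":3,"dz":0,"ax":0,"ay":0,"az":0,"claw":0},{"dx":0,"dy":4.5,"dz":0,"ax":0,"ay":0,"az":0,"claw":0},{"dx":0,"dy":6,"dz":0,"ax":0,"ay":0,"az":0,"claw":0}]'
```

```text
clock: 4.45
position: [0.475, 0.1008, 0.0453]
tool_rot: [-3.14, -0.0, 0.234]
force: [-1.3, 6.7, -0.3]
grip_width: 0.0001
clock: 4.78
position: [0.4764, 0.0952, 0.0453]
tool_rot: [-3.14, -0.001, 0.234]
force: [-1.7, 6.0, 0.5]
grip_width: 0.0004
```

```bash
python3 -m pendant '[{"dx":0,"dy":2,"dz":0,"ax":0,"ay":0,"az":0,"claw":0},{"dx":0,"dy":5,"dz":0,"ax":0,"ay":0,"az":0,"claw":0},{"dx":0,"dy":8,"dz":0,"ax":0,"ay":0,"az":0,"claw":0},{"dx":0,"dy":11,"dz":0,"ax":0,"ay":0,"az":0,"claw":0},{"dx":0,"dy":14,"dz":0,"ax":0,"ay":0,"az":0,"claw":0},{"dx":0,"dy":17,"dz":0,"ax":0,"ay":0,"az":0,"claw":0},{"dx":0,"dy":20,"dz":0,"ax":0,"ay":0,"az":0,"claw":0},{"dx":0,"dy":23,"dz":0,"ax":0,"ay":0,"az":0,"claw":0},{"dx":0,"dy":25.5,"dz":0,"ax":0,"ay":0,"az":0,"claw":0},{"dx":0,"dy":28,"dz":0,"ax":0,"ay":0,"az":0,"claw":0}]'
python3 -m pendant '[{"dx":0,"dy":1.5,"dz":0,"ax":0,"ay":0,"az":0,"claw":0},{"dx":0,"dy":3,"dz":0,"ax":0,"ay":0,"az":0,"claw":0},{"dx":0,"dy":4,"dz":0,"ax":0,"ay":0,"az":0,"claw":0},{"dx":0,"dy":5,"dz":0,"ax":0,"ay":0,"az":0,"claw":0},{"dx":0,"dy":6,"dz":0,"ax":0,"ay":0,"az":0,"claw":0}]'
```

```text
clock: 5.62
position: [0.4829, 0.0679, 0.0453]
tool_rot: [-3.14, -0.001, 0.234]
force: [-1.7, 7.4, -0.5]
grip_width: -0.0
clock: 6.03
position: [0.4843, 0.0621, 0.0453]
tool_rot: [-3.14, -0.0, 0.234]
force: [-1.8, 7.1, -0.3]
grip_width: -0.0
```

```bash
python3 -m pendant '[{"dx":0,"dy":0.8,"dz":0,"ax":0,"ay":0,"az":0,"claw":0},{"dx":0,"dy":1.6,"dz":0,"ax":0,"ay":0,"az":0,"claw":0},{"dx":0,"dy":2.3,"dz":0,"ax":0,"ay":0,"az":0,"claw":0},{"dx":0,"dy":3,"dz":0,"ax":0,"ay":0,"az":0,"claw":0}]'
python3 -m pendant '[{"dx":0,"dy":0.4,"dz":0,"ax":0,"ay":0,"az":0,"claw":0},{"dx":0,"dy":0.8,"dz":0,"ax":0,"ay":0,"az":0,"claw":0},{"dx":0,"dy":1.2,"dz":0,"ax":0,"ay":0,"az":0,"claw":0}]'
```

```text
clock: 6.37
position: [0.4849, 0.0593, 0.0453]
tool_rot: [-3.14, -0.001, 0.234]
force: [-1.5, 6.8, 0.8]
grip_width: 0.0003
clock: 6.62
position: [0.4852, 0.0581, 0.0453]
tool_rot: [-3.14, -0.001, 0.234]
force: [-1.5, 6.9, 1.1]
grip_width: -0.0002
```

```bash
python3 -m pendant '[{"dx":0,"dy":0.4,"dz":0,"ax":0,"ay":0,"az":0,"claw":0},{"dx":0,"dy":0.8,"dz":0,"ax":0,"ay":0,"az":0,"claw":0},{"dx":0,"dy":1.2,"dz":0,"ax":0,"ay":0,"az":0,"claw":0}]'
python3 -m pendant '[{"dx":0,"dy":0.4,"dz":0,"ax":0,"ay":0,"az":0,"claw":0},{"dx":0,"dy":0.8,"dz":0,"ax":0,"ay":0,"az":0,"claw":0}]'
python3 -m pendant '[{"dx":0,"dy":0.4,"dz":0,"ax":0,"ay":0,"az":0,"claw":0},{"dx":0,"dy":0.8,"dz":0,"ax":0,"ay":0,"az":0,"claw":0}]'
```

```text
clock: 6.87
position: [0.4855, 0.0569, 0.0453]
tool_rot: [-3.14, -0.001, 0.234]
force: [-1.9, 6.9, 0.6]
grip_width: -0.0003
clock: 7.03
position: [0.4856, 0.0567, 0.0453]
tool_rot: [-3.139, -0.001, 0.234]
force: [-3.1, 11.2, 0.3]
grip_width: 0.0
clock: 7.2
position: [0.486, 0.0567, 0.0454]
tool_rot: [-3.138, -0.002, 0.235]
force: [-0.7, 14.9, -2.0]
grip_width: -0.0003
```

```bash
python3 -m pendant '[{"dx":0,"dy":-2,"dz":0,"ax":0,"ay":0,"az":0,"claw":0},{"dx":0,"dy":-10,"dz":0,"ax":0,"ay":0,"az":0,"claw":0},{"dx":0,"dy":-30,"dz":0,"ax":0,"ay":0,"az":0,"claw":0},{"dx":0,"dy":-60,"dz":-10,"ax":0,"ay":0,"az":0,"claw":0},{"dx":0,"dy":-75,"dz":-45,"ax":0,"ay":0,"az":0,"claw":0},{"dx":0,"dy":-75,"dz":-85,"ax":0,"ay":0,"az":0,"claw":0},{"dx":0,"dy":-75,"dz":-125,"ax":0,"ay":0,"az":0,"claw":0},{"dx":0,"dy":-75,"dz":-165,"ax":0,"ay":0,"az":0,"claw":0},{"dx":0,"dy":-75,"dz":-205,"ax":0,"ay":0,"az":0,"claw":0},{"dx":0,"dy":-75,"dz":-245,"ax":0,"ay":0,"az":0,"claw":0}]'
python3 - <<'E'
from h import *
for n in("top","wrist"):
    f=eyes.grab_frame(n); im=f["image"]
    if n=="top":im=cv2.resize(im[130:255,235:465],None,fx=3.4,fy=3.4,interpolation=cv2.INTER_CUBIC)
    cv2.imwrite(f"pics/{n}2.png",im)
s=observe();print(s["position"],s["tool_rot"],s["force"],s["moment"])
E
```

```text
clock: 8.03
position: [0.4678, 0.1274, 0.2924]
tool_rot: [3.142, 0.0, 0.233]
force: [0.5, -1.0, 0.2]
grip_width: -0.0002
[0.47026782 0.12839871 0.29565835] [ 3.1409507  -0.00783146  0.23264473] [ 1.15286536  1.12442884 -0.52032477] [-0.00700246 -0.00117631 -0.01084432]
```

View pics/top2.png

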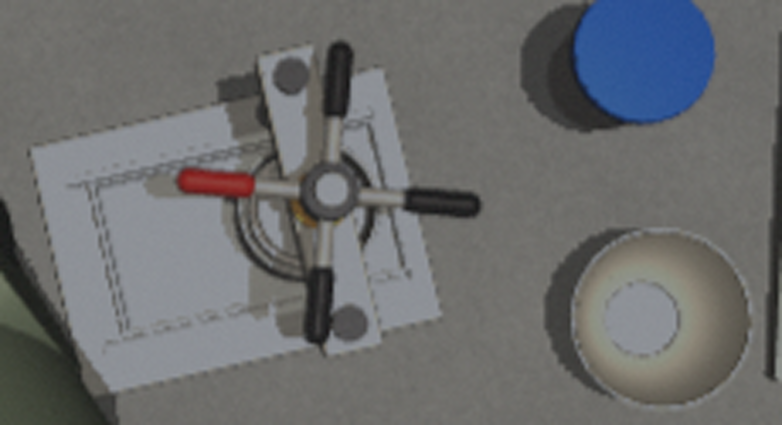

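View pics/wrist2.png

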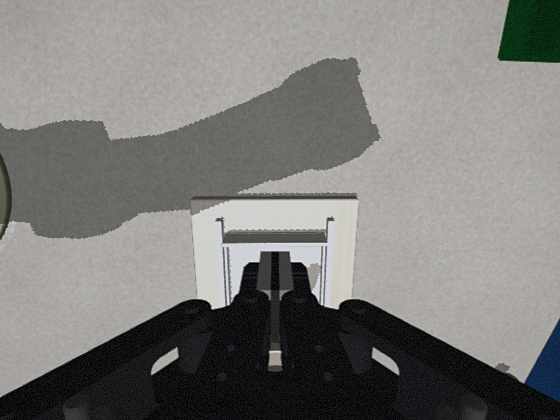

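```bash
cat >> h.py <<'E'
HUB=np.array([.5286,-.115])
def pose(phi,z,rad=.080,off=.020):
    c,s=np.cos(np.radians(phi)),np.sin(np.radians(phi))
    p=HUB+rad*np.array([c,s])-off*np.array([s,-c]); return (*p,z,phi)
E
python3 - <<'E'
from h import *
s=observe();p=s["position"];y=np.degrees(s["tool_rot"][2])
print(pose(103.7,.33))
rows([pose(103.7,.335),pose(103.7,.224)],p,y)
E
```

```text
(np.float64(0.49022196591479755), np.float64(-0.04201283332150068), 0.33, 103.7)
dx -19.9 dy 170.4 dz -39.3 az -90.4
dx -19.9 dy 170.4 dz 71.7 az -90.4
```

```bash
python3 -m pendant '[{"dx":0,"dy":0,"dz":-38,"ax":0,"ay":0,"az":-7,"claw":0},{"dx":-2,"dy":15,"dz":-42,"ax":0,"ay":0,"az":-14,"claw":0},{"dx":-4,"dy":35,"dz":-42,"ax":0,"ay":0,"az":-21,"claw":0},{"dx":-6,"dy":55,"dz":-42,"ax":0,"ay":0,"az":-28,"claw":0},{"dx":-8,"dy":75,"dz":-42,"ax":0,"ay":0,"az":-35,"claw":0},{"dx":-10,"dy":95,"dz":-42,"ax":0,"ay":0,"az":-42,"claw":0},{"dx":-12,"dy":115,"dz":-42,"ax":0,"ay":0,"az":-49,"claw":0},{"dx":-15,"dy":135,"dz":-42,"ax":0,"ay":0,"az":-56,"claw":0},{"dx":-18,"dy":155,"dz":-42,"ax":0,"ay":0,"az":-63,"claw":0},{"dx":-20,"dy":170,"dz":-42,"ax":0,"ay":0,"az":-70,"claw":0}]'
python3 -m pendant '[{"dx":0,"dy":0,"dz":0,"ax":0,"ay":0,"az":-7,"claw":0},{"dx":0,"dy":0,"dz":0,"ax":0,"ay":0,"az":-14,"claw":0},{"dx":0,"dy":0,"dz":0,"ax":0,"ay":0,"az":-20.4,"claw":0},{"dx":0,"dy":0,"dz":0,"ax":0,"ay":0,"az":-20.4,"claw":0},{"dx":0,"dy":0,"dz":0,"ax":0,"ay":0,"az":-20.4,"claw":0}]'
python3 - <<'E'
from h import *
s=observe();p=s["position"];y=np.degrees(s["tool_rot"][2]);print(p,y,s["force"],s["moment"],s["qpos"])
rows([pose(103.7,.335),pose(103.7,.224)],p,y)
for n in("top","wrist","side"):
    f=eyes.grab_frame(n); im=f["image"]
    if n=="top":im=cv2.resize(im[130:255,235:465],None,fx=3.4,fy=3.4,interpolation=cv2.INTER_CUBIC)
    cv2.imwrite(f"pics/{n}3.png",im)
E
```

```text
clock: 8.97
position: [0.4882, -0.0444, 0.3319]
tool_rot: [-3.141, 0.001, 1.46]
force: [-0.1, -0.5, 0.0]
grip_width: 0.0001
clock: 9.38
position: [0.4882, -0.0428, 0.332]
tool_rot: [-3.141, -0.0, 1.807]
force: [-0.9, -0.3, -0.0]
grip_width: -0.0001
[ 0.48823891 -0.04281766  0.33199371] 103.53056065027695 [-0.94488283 -0.27929506 -0.01554989] [ 0.02583507  0.01143807 -0.03799527] [ 0.76406202  0.32926186 -1.00765184  1.77395963  0.29703656  1.20294985
  1.47881112]
dx 0.3 dy 2.1 dz -3.0 az -0.2
dx 0.3 dy 2.1 dz 108.0 az -0.2
```

View pics/wrist3.png

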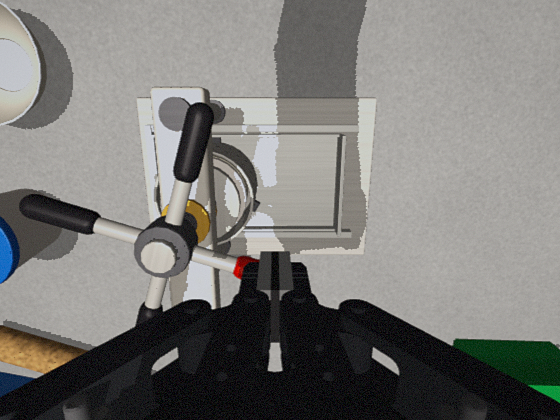

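View pics/side3.png

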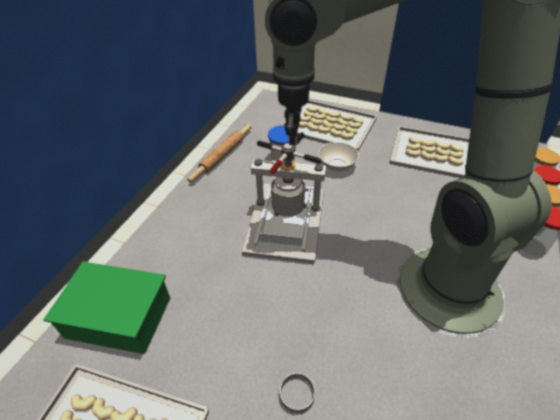

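```bash
python3 - <<'E'
from h import *
f=eyes.grab_frame("wrist")
print("hub",onz(f,157,257,.2687))
for p in((200,249),(240,266),(248,268)): print("red arm top edge-centre",onz(f,*p,.247))
print("opp sleeve tip",onz(f,24,205,.247),onz(f,203,105,.247))
p=observe()["position"]; print("tcp proj",proj(f,p),p)
E
```

```text
hub [ 0.52755173 -0.11401102  0.2687    ]
red arm top edge-centre [ 0.52555247 -0.08993184  0.247     ]
red arm top edge-centre [ 0.53210851 -0.0585807   0.247     ]
red arm top edge-centre [ 0.5323168  -0.05243549  0.247     ]
opp sleeve tip [ 0.52148162 -0.21635515  0.247     ] [ 0.42538388 -0.10549788  0.247     ]
tcp proj (np.float64(274.1472055403512), np.float64(273.07188952988594)) [ 0.48836594 -0.0428188   0.33228107]
```

```bash
python3 -m pendant '[{"dx":0,"dy":0,"dz":25,"ax":0,"ay":0,"az":0,"claw":0},{"dx":0,"dy":0,"dz":55,"ax":0,"ay":0,"az":0,"claw":0},{"dx":0,"dy":0,"dz":82,"ax":0,"ay":0,"az":0,"claw":0},{"dx":0,"dy":0,"dz":100,"ax":0,"ay":0,"az":0,"claw":0},{"dx":0,"dy":1,"dz":108,"ax":0,"ay":0,"az":0,"claw":0},{"dx":0,"dy":1,"dz":108,"ax":0,"ay":0,"az":0,"claw":0},{"dx":0,"dy":1,"dz":108,"ax":0,"ay":0,"az":0,"claw":0}]'
python3 - <<'E'
from h import *
s=observe();p=s["position"];y=np.degrees(s["tool_rot"][2]);print(p,y,s["force"],s["moment"])
rows([pose(a,.224,) for a in (99.7,95.7,92.7,90.7,89.5,88.5,87.5,86.5,85.5,84.5)],p,y)
E
```

```text
clock: 10.17
position: [0.4898, -0.0424, 0.225]
tool_rot: [3.141, -0.0, 1.81]
force: [1.1, -0.0, 0.4]
grip_width: -0.0002
[ 0.48975616 -0.04243892  0.22495372] 103.71948332202344 [ 1.09989535 -0.01568007  0.44870117] [0.01660438 0.01502371 0.01328655]
dx 1.5 dy 6.2 dz 1.0 az 4.0
dx 2.3 dy 11.9 dz 1.0 az 8.0
dx 2.6 dy 16.2 dz 1.0 az 11.0
dx 2.7 dy 19.1 dz 1.0 az 13.0
dx 2.8 dy 20.8 dz 1.0 az 14.2
dx 2.7 dy 22.2 dz 1.0 az 15.2
dx 2.7 dy 23.7 dz 1.0 az 16.2
dx 2.6 dy 25.1 dz 1.0 az 17.2
dx 2.5 dy 26.5 dz 1.0 az 18.2
dx 2.4 dy 28.0 dz 1.0 az 19.2
```

```bash
python3 -m pendant '[{"dx":1.5,"dy":6.2,"dz":0,"ax":0,"ay":0,"az":4,"claw":0},{"dx":2.3,"dy":12,"dz":0,"ax":0,"ay":0,"az":8,"claw":0},{"dx":2.6,"dy":16.2,"dz":0,"ax":0,"ay":0,"az":11,"claw":0},{"dx":2.7,"dy":19.1,"dz":0,"ax":0,"ay":0,"az":13,"claw":0},{"dx":2.7,"dy":20.8,"dz":0,"ax":0,"ay":0,"az":14.2,"claw":0},{"dx":2.7,"dy":22.2,"dz":0,"ax":0,"ay":0,"az":15.2,"claw":0},{"dx":2.7,"dy":23.7,"dz":0,"ax":0,"ay":0,"az":16.2,"claw":0},{"dx":2.6,"dy":25.1,"dz":0,"ax":0,"ay":0,"az":17.2,"claw":0},{"dx":2.5,"dy":26.5,"dz":0,"ax":0,"ay":0,"az":18.2,"claw":0},{"dx":2.4,"dy":28,"dz":0,"ax":0,"ay":0,"az":19.2,"claw":0}]'
cat > st.py <<'E'
from h import *
s=observe();p=s["position"];F=s["force"];M=s["moment"];y=np.degrees(s["tool_rot"][2])
r=p[:2]-HUB; t=np.array([np.sin(np.radians(y)),-np.cos(np.radians(y))])
# force along tangential (reaction on tool), torque on the star about the spindle
tau=r[0]*F[1]-r[1]*F[0]
print("p",p.round(4),"yaw %.1f"%y,"F",F.round(1),"M",M.round(2),"Ft %.1f"%(-F[:2]@t),"tau %.3f  +Mz %.3f"%(tau,tau+M[2]),"radial %.1f"%(1000*np.array([np.cos(np.radians(y)),np.sin(np.radians(y))])@r))
E
python3 st.py
```

```text
clock: 11.0
position: [0.5161, -0.0338, 0.2244]
tool_rot: [3.142, 0.0, 1.474]
force: [-0.5, -0.0, 0.6]
grip_width: 0.0004
p [ 0.5161 -0.0338  0.2244] yaw 84.4 F [-0.5 -0.   0.6] M [ 0.    0.01 -0.01] Ft 0.5 tau 0.045  +Mz 0.039 radial 79.6
```

```bash
python3 -m pendant '[{"dx":0.3,"dy":1.4,"dz":0,"ax":0,"ay":0,"az":1,"claw":0},{"dx":0.6,"dy":2.8,"dz":0,"ax":0,"ay":0,"az":2,"claw":0},{"dx":0.9,"dy":4.2,"dz":0,"ax":0,"ay":0,"az":3,"claw":0},{"dx":1.2,"dy":5.6,"dz":0,"ax":0,"ay":0,"az":4,"claw":0}]'; python3 st.py
python3 -m pendant '[{"dx":0.3,"dy":1.4,"dz":0,"ax":0,"ay":0,"az":1,"claw":0},{"dx":0.6,"dy":2.8,"dz":0,"ax":0,"ay":0,"az":2,"claw":0},{"dx":0.9,"dy":4.2,"dz":0,"ax":0,"ay":0,"az":3,"claw":0},{"dx":1.2,"dy":5.6,"dz":0,"ax":0,"ay":0,"az":4,"claw":0}]'; python3 st.py
```

```text
clock: 11.33
position: [0.521, -0.0331, 0.2241]
tool_rot: [-3.14, 0.0, 1.404]
force: [-5.6, -0.3, 1.7]
grip_width: 0.0002
p [ 0.521  -0.0331  0.2241] yaw 80.5 F [-5.6 -0.3  1.7] M [ 0.11  1.22 -0.  ] Ft 5.5 tau 0.459  +Mz 0.459 radial 79.6
clock: 11.67
position: [0.5266, -0.0327, 0.2239]
tool_rot: [-3.139, 0.0, 1.334]
force: [-5.9, 1.2, -0.3]
grip_width: -0.0004
p [ 0.5266 -0.0327  0.2239] yaw 76.5 F [-5.9  1.2 -0.3] M [0.34 1.36 0.09] Ft 6.1 tau 0.487  +Mz 0.576 radial 79.6
```

```bash
python3 -m pendant '[{"dx":0.6,"dy":2.5,"dz":0,"ax":0,"ay":0,"az":1.8,"claw":0},{"dx":1.3,"dy":5.9,"dz":0.3,"ax":0,"ay":0,"az":4.2,"claw":0},{"dx":1.8,"dy":9.3,"dz":0.5,"ax":0,"ay":0,"az":6.6,"claw":0},{"dx":2.2,"dy":13,"dz":0.7,"ax":0,"ay":0,"az":9.2,"claw":0},{"dx":2.4,"dy":17.1,"dz":0.8,"ax":0,"ay":0,"az":12,"claw":0},{"dx":2.5,"dy":20.5,"dz":1,"ax":0,"ay":0,"az":14.4,"claw":0},{"dx":2.4,"dy":24,"dz":1.2,"ax":0,"ay":0,"az":16.8,"claw":0},{"dx":2.1,"dy":27.4,"dz":1.3,"ax":0,"ay":0,"az":19.2,"claw":0},{"dx":1.7,"dy":30.9,"dz":1.4,"ax":0,"ay":0,"az":21.6,"claw":0},{"dx":1.2,"dy":34.3,"dz":1.6,"ax":0,"ay":0,"az":24,"claw":0}]'; python3 st.py
python3 -m pendant '[{"dx":0.8,"dy":3.4,"dz":0.1,"ax":0,"ay":0,"az":2.4,"claw":0},{"dx":1.4,"dy":6.8,"dz":0.3,"ax":0,"ay":0,"az":4.8,"claw":0},{"dx":1.9,"dy":10.2,"dz":0.5,"ax":0,"ay":0,"az":7.2,"claw":0},{"dx":2.2,"dy":13.6,"dz":0.7,"ax":0,"ay":0,"az":9.6,"claw":0},{"dx":2.4,"dy":17.1,"dz":0.8,"ax":0,"ay":0,"az":12,"claw":0},{"dx":2.5,"dy":20.5,"dz":1,"ax":0,"ay":0,"az":14.4,"claw":0},{"dx":2.4,"dy":24,"dz":1.2,"ax":0,"ay":0,"az":16.8,"claw":0},{"dx":2.1,"dy":27.4,"dz":1.3,"ax":0,"ay":0,"az":19.2,"claw":0},{"dx":1.7,"dy":30.9,"dz":1.4,"ax":0,"ay":0,"az":21.6,"claw":0},{"dx":1.2,"dy":34.3,"dz":1.6,"ax":0,"ay":0,"az":24,"claw":0}]'; python3 st.py
```

```text
clock: 12.5
position: [0.5605, -0.0387, 0.2223]
tool_rot: [-3.14, 0.0, 0.915]
force: [-3.6, 5.4, 0.3]
grip_width: 0.0
p [ 0.5605 -0.0387  0.2223] yaw 52.4 F [-3.6  5.4  0.3] M [1.01 1.01 0.03] Ft 6.2 tau 0.449  +Mz 0.475 radial 79.9
clock: 13.33
position: [0.5888, -0.0582, 0.2207]
tool_rot: [-3.14, 0.0, 0.497]
force: [-1.9, 7.1, -1.7]
grip_width: 0.0
p [ 0.5888 -0.0582  0.2207] yaw 28.5 F [-1.9  7.1 -1.7] M [ 1.43  0.48 -0.  ] Ft 7.1 tau 0.532  +Mz 0.527 radial 80.0
```

```bash
python3 -m pendant '[{"dx":0.8,"dy":3.4,"dz":0.1,"ax":0,"ay":0,"az":2.4,"claw":0},{"dx":1.4,"dy":6.8,"dz":0.3,"ax":0,"ay":0,"az":4.8,"claw":0},{"dx":1.9,"dy":10.2,"dz":0.5,"ax":0,"ay":0,"az":7.2,"claw":0},{"dx":2.2,"dy":13.6,"dz":0.7,"ax":0,"ay":0,"az":9.6,"claw":0},{"dx":2.4,"dy":17.1,"dz":0.8,"ax":0,"ay":0,"az":12,"claw":0},{"dx":2.5,"dy":20.5,"dz":1,"ax":0,"ay":0,"az":14.4,"claw":0},{"dx":2.4,"dy":24,"dz":1.2,"ax":0,"ay":0,"az":16.8,"claw":0},{"dx":2.1,"dy":27.4,"dz":1.3,"ax":0,"ay":0,"az":19.2,"claw":0},{"dx":1.7,"dy":30.9,"dz":1.4,"ax":0,"ay":0,"az":21.6,"claw":0},{"dx":1.2,"dy":34.3,"dz":1.6,"ax":0,"ay":0,"az":24,"claw":0}]'; python3 st.py
python3 -m pendant '[{"dx":0.8,"dy":3.4,"dz":0.1,"ax":0,"ay":0,"az":2.4,"claw":0},{"dx":1.4,"dy":6.8,"dz":0.3,"ax":0,"ay":0,"az":4.8,"claw":0},{"dx":1.9,"dy":10.2,"dz":0.5,"ax":0,"ay":0,"az":7.2,"claw":0},{"dx":2.2,"dy":13.6,"dz":0.7,"ax":0,"ay":0,"az":9.6,"claw":0},{"dx":2.4,"dy":17.1,"dz":0.8,"ax":0,"ay":0,"az":12,"claw":0},{"dx":2.5,"dy":20.5,"dz":1,"ax":0,"ay":0,"az":14.4,"claw":0},{"dx":2.4,"dy":23.5,"dz":1.2,"ax":0,"ay":0,"az":16.4,"claw":0},{"dx":2.2,"dy":25.6,"dz":1.3,"ax":0,"ay":0,"az":18,"claw":0},{"dx":2.1,"dy":27.4,"dz":1.3,"ax":0,"ay":0,"az":19.2,"claw":0}]'; python3 st.py
```

```text
clock: 14.17
position: [0.6065, -0.0877, 0.2192]
tool_rot: [-3.14, 0.0, 0.078]
force: [0.1, 7.5, -2.1]
grip_width: -0.0002
p [ 0.6065 -0.0877  0.2192] yaw 4.5 F [ 0.1  7.5 -2.1] M [ 1.5  -0.    0.02] Ft 7.5 tau 0.582  +Mz 0.601 radial 79.8
clock: 14.92
position: [0.6108, -0.1149, 0.2179]
tool_rot: [-3.14, 0.001, -0.257]
force: [1.1, 6.7, -3.9]
grip_width: 0.0004
p [ 0.6108 -0.1149  0.2179] yaw -14.7 F [ 1.1  6.7 -3.9] M [ 1.4  -0.15 -0.01] Ft 6.8 tau 0.553  +Mz 0.547 radial 79.5
```

```bash
python3 -m pendant '[{"dx":0,"dy":-3,"dz":0,"ax":0,"ay":0,"az":0,"claw":0},{"dx":0,"dy":-12,"dz":-2,"ax":0,"ay":0,"az":0,"claw":0},{"dx":0,"dy":-18,"dz":-30,"ax":0,"ay":0,"az":0,"claw":0},{"dx":0,"dy":-18,"dz":-70,"ax":0,"ay":0,"az":0,"claw":0},{"dx":0,"dy":-18,"dz":-100,"ax":0,"ay":0,"az":-7,"claw":0},{"dx":0,"dy":-18,"dz":-100,"ax":0,"ay":0,"az":-14,"claw":0}]'
python3 - <<'E'
from h import *
f=eyes.grab_frame("top"); im=cv2.resize(f["image"][130:255,235:465],None,fx=3.4,fy=3.4,interpolation=cv2.INTER_CUBIC)
cv2.imwrite("pics/top4.png",im)
s=observe();p=s["position"];y=np.degrees(s["tool_rot"][2])
print(p,y)
a=np.linspace(y,96.5,17)[1:]
rows([pose(q,.32) for q in a[:9]],p,y);w=pose(a[8],.32);print()
rows([pose(q,.32) for q in a[9:]]+[pose(96.5,.219)],np.array(w[:3]),w[3])
E
```

```text
clock: 15.42
position: [0.6174, -0.0977, 0.3248]
tool_rot: [3.14, -0.008, -0.006]
force: [0.7, -0.2, -1.0]
grip_width: -0.0002
[ 0.6166244  -0.09797826  0.32170092] 0.2860402589998173
dx -10.6 dy -11.7 dz 1.7 az -6.0
dx -14.0 dy -19.6 dz 1.7 az -12.0
dx -18.2 dy -27.2 dz 1.7 az -18.0
dx -23.2 dy -34.3 dz 1.7 az -24.1
dx -28.9 dy -40.8 dz 1.7 az -30.1
dx -35.2 dy -46.7 dz 1.7 az -36.1
dx -42.2 dy -51.9 dz 1.7 az -42.1
dx -49.6 dy -56.3 dz 1.7 az -48.1
dx -57.4 dy -60.0 dz 1.7 az -54.1

dx -2.5 dy -8.3 dz -0.0 az -6.0
dx -5.9 dy -16.2 dz -0.0 az -12.0
dx -10.1 dy -23.8 dz -0.0 az -18.0
dx -15.1 dy -30.9 dz -0.0 az -24.1
dx -20.8 dy -37.4 dz -0.0 az -30.1
dx -27.1 dy -43.3 dz -0.0 az -36.1
dx -34.0 dy -48.5 dz -0.0 az -42.1
dx -34.0 dy -48.5 dz 101.0 az -42.1
```

View pics/top4.png

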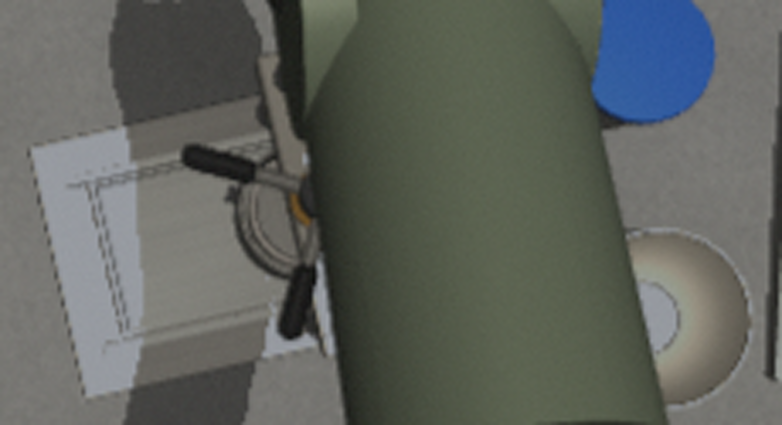

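```bash
python3 -m pendant '[{"dx":-10.6,"dy":-11.7,"dz":0,"ax":0,"ay":0,"az":-6,"claw":0},{"dx":-14,"dy":-20,"dz":0,"ax":0,"ay":0,"az":-12.5,"claw":0},{"dx":-19,"dy":-28,"dz":0,"ax":0,"ay":0,"az":-19.5,"claw":0},{"dx":-25,"dy":-37,"dz":0,"ax":0,"ay":0,"az":-26.5,"claw":0},{"dx":-32,"dy":-44,"dz":0,"ax":0,"ay":0,"az":-33.5,"claw":0},{"dx":-40,"dy":-50,"dz":0,"ax":0,"ay":0,"az":-40.5,"claw":0},{"dx":-48,"dy":-56,"dz":0,"ax":0,"ay":0,"az":-47.5,"claw":0},{"dx":-57,"dy":-60,"dz":0,"ax":0,"ay":0,"az":-54,"claw":0}]'
python3 -m pendant '[{"dx":-3,"dy":-9,"dz":0,"ax":0,"ay":0,"az":-7,"claw":0},{"dx":-7,"dy":-18,"dz":0,"ax":0,"ay":0,"az":-14,"claw":0},{"dx":-12,"dy":-27,"dz":0,"ax":0,"ay":0,"az":-21,"claw":0},{"dx":-18,"dy":-35,"dz":0,"ax":0,"ay":0,"az":-28,"claw":0},{"dx":-26,"dy":-43,"dz":0,"ax":0,"ay":0,"az":-35,"claw":0},{"dx":-34,"dy":-48.5,"dz":0,"ax":0,"ay":0,"az":-42,"claw":0},{"dx":-34,"dy":-48.5,"dz":0,"ax":0,"ay":0,"az":-42,"claw":0},{"dx":-34,"dy":-48.5,"dz":0,"ax":0,"ay":0,"az":-42,"claw":0}]'
python3 - <<'E'
from h import *
s=observe();p=s["position"];y=np.degrees(s["tool_rot"][2]);print(p,y)
rows([pose(y,.219)],p,y)
E
```

```text
clock: 16.13
position: [0.5585, -0.037, 0.3177]
tool_rot: [-3.141, 0.0, 0.935]
force: [-0.2, 0.9, -0.6]
grip_width: -0.0003
clock: 16.8
position: [0.4997, -0.0366, 0.3181]
tool_rot: [-3.141, 0.0, 1.658]
force: [0.6, -0.3, -0.1]
grip_width: -0.0004
[ 0.49974299 -0.03659744  0.3180825 ] 95.01111093802258
dx -0.6 dy 1.9 dz 99.1 az -0.0
```

```bash
python3 -m pendant '[{"dx":0,"dy":0,"dz":30,"ax":0,"ay":0,"az":0,"claw":0},{"dx":0,"dy":0,"dz":60,"ax":0,"ay":0,"az":0,"claw":0},{"dx":0,"dy":0,"dz":84,"ax":0,"ay":0,"az":0,"claw":0},{"dx":0,"dy":1,"dz":95,"ax":0,"ay":0,"az":0,"claw":0},{"dx":0,"dy":1,"dz":99,"ax":0,"ay":0,"az":0,"claw":0},{"dx":0,"dy":2,"dz":99,"ax":0,"ay":0,"az":0,"claw":0},{"dx":1,"dy":6.2,"dz":99,"ax":0,"ay":0,"az":3,"claw":0},{"dx":1.6,"dy":10.5,"dz":99,"ax":0,"ay":0,"az":6,"claw":0},{"dx":2.1,"dy":14.7,"dz":99,"ax":0,"ay":0,"az":9,"claw":0},{"dx":2.4,"dy":19,"dz":99,"ax":0,"ay":0,"az":12,"claw":0}]'; python3 st.py
python3 -m pendant '[{"dx":0.6,"dy":2.5,"dz":0,"ax":0,"ay":0,"az":2,"claw":0},{"dx":0.9,"dy":4.2,"dz":0,"ax":0,"ay":0,"az":3,"claw":0},{"dx":1.2,"dy":5.6,"dz":0,"ax":0,"ay":0,"az":4,"claw":0},{"dx":1.4,"dy":7,"dz":0,"ax":0,"ay":0,"az":5,"claw":0},{"dx":1.6,"dy":8.5,"dz":0,"ax":0,"ay":0,"az":6,"claw":0},{"dx":1.8,"dy":9.9,"dz":0,"ax":0,"ay":0,"az":7,"claw":0},{"dx":2,"dy":11.3,"dz":0,"ax":0,"ay":0,"az":8,"claw":0},{"dx":2.1,"dy":12.8,"dz":0,"ax":0,"ay":0,"az":9,"claw":0},{"dx":2.3,"dy":14.2,"dz":0,"ax":0,"ay":0,"az":10,"claw":0},{"dx":2.4,"dy":17.1,"dz":0,"ax":0,"ay":0,"az":12,"claw":0}]'; python3 st.py
```

```text
clock: 17.63
position: [0.5196, -0.0321, 0.2208]
tool_rot: [3.139, -0.0, 1.45]
force: [-0.1, 0.3, -0.4]
grip_width: 0.0004
p [ 0.5196 -0.0321  0.2208] yaw 83.1 F [-0.1  0.3 -0.4] M [0.02 0.04 0.01] Ft 0.1 tau 0.005  +Mz 0.019 radial 81.2
clock: 18.47
position: [0.535, -0.0318, 0.219]
tool_rot: [-3.14, 0.001, 1.244]
force: [-5.4, 1.7, 1.4]
grip_width: -0.0
p [ 0.535  -0.0318  0.219 ] yaw 71.3 F [-5.4  1.7  1.4] M [0.32 1.26 0.02] Ft 5.7 tau 0.460  +Mz 0.484 radial 80.8
```

```bash
python3 -m pendant '[{"dx":0.7,"dy":3,"dz":0.1,"ax":0,"ay":0,"az":2.1,"claw":0},{"dx":1.4,"dy":6.4,"dz":0.3,"ax":0,"ay":0,"az":4.5,"claw":0},{"dx":1.9,"dy":10.2,"dz":0.5,"ax":0,"ay":0,"az":7.2,"claw":0},{"dx":2.2,"dy":13.6,"dz":0.7,"ax":0,"ay":0,"az":9.6,"claw":0},{"dx":2.4,"dy":17.1,"dz":0.8,"ax":0,"ay":0,"az":12,"claw":0},{"dx":2.5,"dy":20.5,"dz":1,"ax":0,"ay":0,"az":14.4,"claw":0},{"dx":2.4,"dy":24,"dz":1.2,"ax":0,"ay":0,"az":16.8,"claw":0},{"dx":2.1,"dy":27.4,"dz":1.3,"ax":0,"ay":0,"az":19.2,"claw":0},{"dx":1.7,"dy":30.9,"dz":1.4,"ax":0,"ay":0,"az":21.6,"claw":0},{"dx":1.2,"dy":34.3,"dz":1.6,"ax":0,"ay":0,"az":24,"claw":0}]'; python3 st.py
```

```text
clock: 19.3
position: [0.5682, -0.0411, 0.2174]
tool_rot: [-3.14, 0.0, 0.824]
force: [-4.9, 3.8, 1.6]
grip_width: 0.0001
p [ 0.5682 -0.0411  0.2174] yaw 47.2 F [-4.9  3.8  1.6] M [0.74 1.06 0.04] Ft 6.1 tau 0.509  +Mz 0.544 radial 81.1
```

```bash
python3 -m pendant '[{"dx":0.8,"dy":3.4,"dz":0.1,"ax":0,"ay":0,"az":2.4,"claw":0},{"dx":1.4,"dy":6.8,"dz":0.3,"ax":0,"ay":0,"az":4.8,"claw":0},{"dx":1.9,"dy":10.2,"dz":0.5,"ax":0,"ay":0,"az":7.2,"claw":0},{"dx":2.2,"dy":13.6,"dz":0.7,"ax":0,"ay":0,"az":9.6,"claw":0},{"dx":2.4,"dy":17.1,"dz":0.8,"ax":0,"ay":0,"az":12,"claw":0}]'; python3 st.py
```

```text
clock: 19.72
position: [0.5825, -0.0507, 0.2167]
tool_rot: [-3.14, 0.0, 0.615]
force: [-3.7, 5.2, 1.2]
grip_width: -0.0002
p [ 0.5825 -0.0507  0.2167] yaw 35.2 F [-3.7  5.2  1.2] M [ 0.99  0.82 -0.  ] Ft 6.3 tau 0.514  +Mz 0.513 radial 81.1
```

```bash
cat >> st.py <<'E'
print("|Mh| %.2f"%np.hypot(M[0],M[1]))
E
python3 -m pendant '[{"dx":0.8,"dy":3.4,"dz":0.1,"ax":0,"ay":0,"az":2.4,"claw":0},{"dx":1.4,"dy":6.8,"dz":0.3,"ax":0,"ay":0,"az":4.8,"claw":0},{"dx":1.9,"dy":10.2,"dz":0.5,"ax":0,"ay":0,"az":7.2,"claw":0},{"dx":2.2,"dy":13.6,"dz":0.7,"ax":0,"ay":0,"az":9.6,"claw":0},{"dx":2.4,"dy":17.1,"dz":0.8,"ax":0,"ay":0,"az":12,"claw":0},{"dx":2.5,"dy":20.5,"dz":1,"ax":0,"ay":0,"az":14.4,"claw":0}]'; python3 st.py
```

```text
clock: 20.22
position: [0.5966, -0.0658, 0.2157]
tool_rot: [-3.14, 0.0, 0.364]
force: [-2.9, 5.0, 1.4]
grip_width: 0.0005
p [ 0.5966 -0.0658  0.2157] yaw 20.8 F [-2.9  5.   1.4] M [ 1.16  0.57 -0.01] Ft 5.7 tau 0.485  +Mz 0.470 radial 81.0
|Mh| 1.29
```

```bash
python3 -m pendant '[{"dx":0.8,"dy":3.4,"dz":0.1,"ax":0,"ay":0,"az":2.4,"claw":0},{"dx":1.4,"dy":6.8,"dz":0.3,"ax":0,"ay":0,"az":4.8,"claw":0},{"dx":1.9,"dy":10.2,"dz":0.5,"ax":0,"ay":0,"az":7.2,"claw":0},{"dx":2.2,"dy":13.6,"dz":0.7,"ax":0,"ay":0,"az":9.6,"claw":0},{"dx":2.4,"dy":17.1,"dz":0.8,"ax":0,"ay":0,"az":12,"claw":0},{"dx":2.5,"dy":20.5,"dz":1,"ax":0,"ay":0,"az":14.4,"claw":0}]'; python3 st.py
```

```text
clock: 20.72
position: [0.6064, -0.0839, 0.2147]
tool_rot: [-3.14, 0.0, 0.112]
force: [-1.5, 6.9, 1.6]
grip_width: 0.0003
p [ 0.6064 -0.0839  0.2147] yaw 6.4 F [-1.5  6.9  1.6] M [ 1.24  0.29 -0.02] Ft 7.0 tau 0.580  +Mz 0.559 radial 80.8
|Mh| 1.27
```

```bash
python3 -m pendant '[{"dx":0.8,"dy":3.4,"dz":0.1,"ax":0,"ay":0,"az":2.4,"claw":0},{"dx":1.4,"dy":6.8,"dz":0.2,"ax":0,"ay":0,"az":4.8,"claw":0},{"dx":1.9,"dy":10.2,"dz":0.3,"ax":0,"ay":0,"az":7.2,"claw":0},{"dx":2.2,"dy":13.6,"dz":0.4,"ax":0,"ay":0,"az":9.6,"claw":0},{"dx":2.4,"dy":17.1,"dz":0.5,"ax":0,"ay":0,"az":12,"claw":0},{"dx":2.5,"dy":20.5,"dz":0.6,"ax":0,"ay":0,"az":14.4,"claw":0}]'; python3 st.py
```

```text
clock: 21.22
position: [0.6114, -0.1039, 0.2139]
tool_rot: [-3.14, 0.0, -0.139]
force: [0.4, 7.2, -3.0]
grip_width: -0.0002
p [ 0.6114 -0.1039  0.2139] yaw -8.0 F [ 0.4  7.2 -3. ] M [ 1.41 -0.25  0.02] Ft 7.2 tau 0.591  +Mz 0.611 radial 80.5
|Mh| 1.43
```

```bash
python3 -m pendant '[{"dx":0.8,"dy":3.4,"dz":0.1,"ax":0,"ay":0,"az":2.4,"claw":0},{"dx":1.4,"dy":6.8,"dz":0.3,"ax":0,"ay":0,"az":4.8,"claw":0},{"dx":1.9,"dy":10.2,"dz":0.3,"ax":0,"ay":0,"az":7.2,"claw":0},{"dx":2.2,"dy":13.6,"dz":0.3,"ax":0,"ay":0,"az":9.6,"claw":0}]'; python3 st.py
```

```text
clock: 21.55
position: [0.6118, -0.1176, 0.2135]
tool_rot: [-3.14, 0.0, -0.306]
force: [2.7, 5.2, -4.9]
grip_width: -0.0
p [ 0.6118 -0.1176  0.2135] yaw -17.6 F [ 2.7  5.2 -4.9] M [ 1.34 -0.58  0.  ] Ft 5.7 tau 0.437  +Mz 0.437 radial 80.1
|Mh| 1.46
```

```bash
python3 -m pendant '[{"dx":0,"dy":-3,"dz":0,"ax":0,"ay":0,"az":0,"claw":0},{"dx":0,"dy":-12,"dz":-2,"ax":0,"ay":0,"az":0,"claw":0},{"dx":0,"dy":-18,"dz":-30,"ax":0,"ay":0,"az":0,"claw":0},{"dx":0,"dy":-18,"dz":-70,"ax":0,"ay":0,"az":0,"claw":0},{"dx":0,"dy":-18,"dz":-104,"ax":0,"ay":0,"az":-7,"claw":0},{"dx":0,"dy":-18,"dz":-104,"ax":0,"ay":0,"az":-14,"claw":0},{"dx":0,"dy":-18,"dz":-104,"ax":0,"ay":0,"az":-17,"claw":0}]'
python3 - <<'E'
from h import *
s=observe();p=s["position"];y=np.degrees(s["tool_rot"][2])
print(p,y)
a=np.linspace(y,96,16)[1:]
rows([pose(q,.32) for q in a[:8]],p,y);w=pose(a[7],.32);print()
rows([pose(q,.32) for q in a[8:]]+[pose(96,.219)],np.array(w[:3]),w[3])
E
```

```text
clock: 22.13
position: [0.6179, -0.1009, 0.3205]
tool_rot: [3.141, -0.004, 0.001]
force: [-0.7, 0.1, -2.0]
grip_width: 0.0004
[ 0.6178673  -0.10092478  0.32046478] 0.052740745654803384
dx -12.0 dy -14.8 dz 0.5 az -6.4
dx -15.7 dy -23.2 dz 0.5 az -12.8
dx -20.3 dy -31.2 dz 0.5 az -19.2
dx -25.8 dy -38.6 dz 0.5 az -25.6
dx -32.0 dy -45.3 dz 0.5 az -32.0
dx -39.0 dy -51.4 dz 0.5 az -38.4
dx -46.6 dy -56.6 dz 0.5 az -44.8
dx -54.7 dy -60.9 dz 0.5 az -51.2

dx -2.7 dy -8.8 dz -0.0 az -6.4
dx -6.4 dy -17.2 dz -0.0 az -12.8
dx -11.0 dy -25.2 dz -0.0 az -19.2
dx -16.5 dy -32.6 dz -0.0 az -25.6
dx -22.7 dy -39.3 dz -0.0 az -32.0
dx -29.7 dy -45.3 dz -0.0 az -38.4
dx -37.3 dy -50.5 dz -0.0 az -44.8
dx -37.3 dy -50.5 dz 101.0 az -44.8
```

```bash
python3 -m pendant '[{"dx":-12,"dy":-15,"dz":0,"ax":0,"ay":0,"az":-6.4,"claw":0},{"dx":-16,"dy":-23,"dz":0,"ax":0,"ay":0,"az":-12.8,"claw":0},{"dx":-20,"dy":-31,"dz":0,"ax":0,"ay":0,"az":-19.2,"claw":0},{"dx":-26,"dy":-39,"dz":0,"ax":0,"ay":0,"az":-25.6,"claw":0},{"dx":-32,"dy":-45,"dz":0,"ax":0,"ay":0,"az":-32,"claw":0},{"dx":-39,"dy":-51,"dz":0,"ax":0,"ay":0,"az":-38.4,"claw":0},{"dx":-47,"dy":-57,"dz":0,"ax":0,"ay":0,"az":-44.8,"claw":0},{"dx":-55,"dy":-61,"dz":0,"ax":0,"ay":0,"az":-51.2,"claw":0}]'
python3 -m pendant '[{"dx":-3,"dy":-9,"dz":0,"ax":0,"ay":0,"az":-6.4,"claw":0},{"dx":-6,"dy":-17,"dz":0,"ax":0,"ay":0,"az":-12.8,"claw":0},{"dx":-11,"dy":-25,"dz":0,"ax":0,"ay":0,"az":-19.2,"claw":0},{"dx":-17,"dy":-33,"dz":0,"ax":0,"ay":0,"az":-25.6,"claw":0},{"dx":-23,"dy":-39,"dz":0,"ax":0,"ay":0,"az":-32,"claw":0},{"dx":-30,"dy":-45,"dz":0,"ax":0,"ay":0,"az":-38.4,"claw":0},{"dx":-37,"dy":-50.5,"dz":0,"ax":0,"ay":0,"az":-44.8,"claw":0},{"dx":-37,"dy":-50.5,"dz":0,"ax":0,"ay":0,"az":-44.8,"claw":0}]'
python3 - <<'E'
from h import *
f=eyes.grab_frame("top"); im=cv2.resize(f["image"][130:255,235:465],None,fx=3.4,fy=3.4,interpolation=cv2.INTER_CUBIC)
cv2.imwrite("pics/top5.png",im)
f=eyes.grab_frame("side"); im=cv2.resize(f["image"][110:270,220:380],None,fx=3.7,fy=3.7,interpolation=cv2.INTER_CUBIC)
cv2.imwrite("pics/side5.png",im)
s=observe();p=s["position"];y=np.degrees(s["tool_rot"][2]);print(p,y)
rows([pose(y,.216)],p,y)
E
```

```text
clock: 22.8
position: [0.5622, -0.039, 0.3182]
tool_rot: [3.141, -0.0, 0.893]
force: [0.6, 0.1, -0.4]
grip_width: 0.0001
clock: 23.47
position: [0.499, -0.0369, 0.3183]
tool_rot: [-3.142, 0.001, 1.675]
force: [-0.8, -0.4, 0.3]
grip_width: -0.0001
[ 0.50016691 -0.03687745  0.31827623] 95.36121821712769
dx -0.4 dy 1.0 dz 102.3 az -0.0
```

View pics/top5.png

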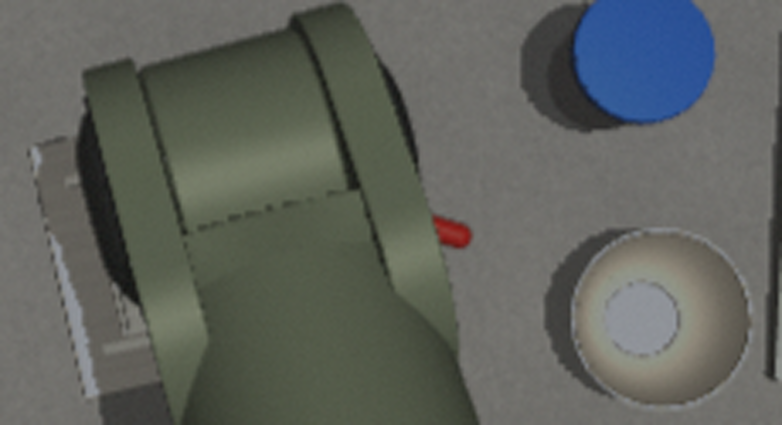

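View pics/side5.png

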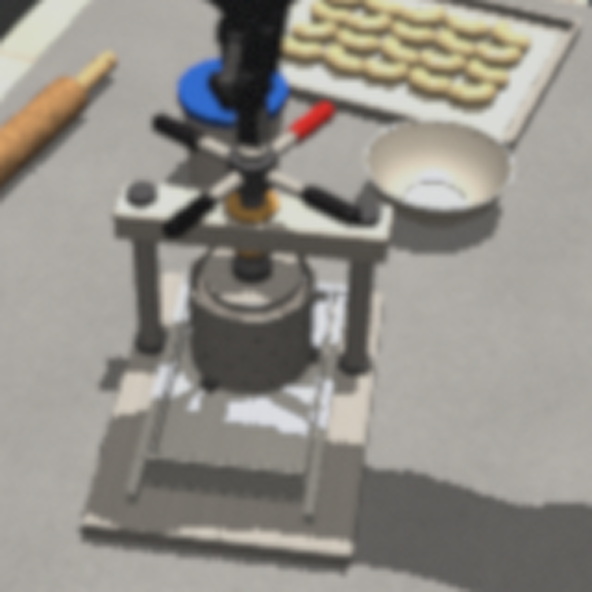

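```bash
python3 -m pendant '[{"dx":0,"dy":0,"dz":30,"ax":0,"ay":0,"az":0,"claw":0},{"dx":0,"dy":0,"dz":60,"ax":0,"ay":0,"az":0,"claw":0},{"dx":0,"dy":0,"dz":86,"ax":0,"ay":0,"az":0,"claw":0},{"dx":0,"dy":1,"dz":98,"ax":0,"ay":0,"az":0,"claw":0},{"dx":0,"dy":1,"dz":102,"ax":0,"ay":0,"az":0,"claw":0},{"dx":0,"dy":2,"dz":103,"ax":0,"ay":0,"az":0,"claw":0},{"dx":1,"dy":6.2,"dz":103,"ax":0,"ay":0,"az":4,"claw":0},{"dx":1.6,"dy":10.5,"dz":103,"ax":0,"ay":0,"az":7,"claw":0},{"dx":2.1,"dy":14.7,"dz":103,"ax":0,"ay":0,"az":10,"claw":0},{"dx":2.4,"dy":19,"dz":103,"ax":0,"ay":0,"az":13,"claw":0}]'; python3 st.py
python3 -m pendant '[{"dx":0.7,"dy":3,"dz":0,"ax":0,"ay":0,"az":2,"claw":0},{"dx":1.2,"dy":5.6,"dz":0,"ax":0,"ay":0,"az":4,"claw":0},{"dx":1.6,"dy":8.5,"dz":0,"ax":0,"ay":0,"az":6,"claw":0},{"dx":1.8,"dy":9.9,"dz":0,"ax":0,"ay":0,"az":7,"claw":0},{"dx":2,"dy":11.3,"dz":0,"ax":0,"ay":0,"az":8,"claw":0},{"dx":2.1,"dy":12.8,"dz":0,"ax":0,"ay":0,"az":9,"claw":0},{"dx":2.3,"dy":14.2,"dz":0,"ax":0,"ay":0,"az":10,"claw":0},{"dx":2.4,"dy":15.6,"dz":0,"ax":0,"ay":0,"az":11,"claw":0},{"dx":2.4,"dy":17.1,"dz":0,"ax":0,"ay":0,"az":12,"claw":0},{"dx":2.4,"dy":18.5,"dz":0,"ax":0,"ay":0,"az":13,"claw":0}]'; python3 st.py
```

```text
clock: 24.4
position: [0.5198, -0.0326, 0.2166]
tool_rot: [3.139, -0.0, 1.437]
force: [-0.4, -0.2, -0.2]
grip_width: 0.0
p [ 0.5198 -0.0326  0.2166] yaw 82.3 F [-0.4 -0.2 -0.2] M [-0.03  0.04 -0.04] Ft 0.3 tau 0.032  +Mz -0.009 radial 80.5
|Mh| 0.05
clock: 25.23
position: [0.5367, -0.0326, 0.215]
tool_rot: [-3.14, 0.0, 1.212]
force: [-5.6, 1.6, 3.8]
grip_width: -0.0
p [ 0.5367 -0.0326  0.215 ] yaw 69.5 F [-5.6  1.6  3.8] M [0.46 1.16 0.03] Ft 5.8 tau 0.475  +Mz 0.503 radial 80.0
|Mh| 1.25
```

```bash
python3 -m pendant '[{"dx":0.7,"dy":2.8,"dz":0.1,"ax":0,"ay":0,"az":2,"claw":0},{"dx":1.2,"dy":5.6,"dz":0.3,"ax":0,"ay":0,"az":4,"claw":0},{"dx":1.6,"dy":8.5,"dz":0.4,"ax":0,"ay":0,"az":6,"claw":0},{"dx":2,"dy":11.3,"dz":0.5,"ax":0,"ay":0,"az":8,"claw":0},{"dx":2.3,"dy":14.2,"dz":0.6,"ax":0,"ay":0,"az":10,"claw":0},{"dx":2.4,"dy":17.1,"dz":0.8,"ax":0,"ay":0,"az":12,"claw":0}]'; python3 st.py
```

```text
clock: 25.73
position: [0.5537, -0.0359, 0.2141]
tool_rot: [-3.14, 0.0, 1.002]
force: [-5.1, 4.3, 4.5]
grip_width: 0.0001
p [ 0.5537 -0.0359  0.2141] yaw 57.4 F [-5.1  4.3  4.5] M [ 0.81  1.02 -0.01] Ft 6.6 tau 0.512  +Mz 0.506 radial 80.2
|Mh| 1.30
```

```bash
python3 -m pendant '[{"dx":0.7,"dy":2.8,"dz":0.1,"ax":0,"ay":0,"az":2,"claw":0},{"dx":1.2,"dy":5.6,"dz":0.3,"ax":0,"ay":0,"az":4,"claw":0},{"dx":1.6,"dy":8.5,"dz":0.4,"ax":0,"ay":0,"az":6,"claw":0},{"dx":2,"dy":11.3,"dz":0.5,"ax":0,"ay":0,"az":8,"claw":0},{"dx":2.3,"dy":14.2,"dz":0.6,"ax":0,"ay":0,"az":10,"claw":0},{"dx":2.4,"dy":17.1,"dz":0.8,"ax":0,"ay":0,"az":12,"claw":0}]'; python3 st.py
```

```text
clock: 26.23
position: [0.5696, -0.0428, 0.2134]
tool_rot: [-3.14, -0.0, 0.793]
force: [-2.7, 5.5, 3.1]
grip_width: 0.0001
p [ 0.5696 -0.0428  0.2134] yaw 45.4 F [-2.7  5.5  3.1] M [1.12 0.67 0.05] Ft 5.8 tau 0.419  +Mz 0.467 radial 80.2
|Mh| 1.30
```

```bash
python3 -m pendant '[{"dx":0.7,"dy":2.8,"dz":0.1,"ax":0,"ay":0,"az":2,"claw":0},{"dx":1.2,"dy":5.6,"dz":0.2,"ax":0,"ay":0,"az":4,"claw":0},{"dx":1.6,"dy":8.5,"dz":0.3,"ax":0,"ay":0,"az":6,"claw":0},{"dx":2,"dy":11.3,"dz":0.4,"ax":0,"ay":0,"az":8,"claw":0},{"dx":2.3,"dy":14.2,"dz":0.5,"ax":0,"ay":0,"az":10,"claw":0},{"dx":2.4,"dy":17.1,"dz":0.6,"ax":0,"ay":0,"az":12,"claw":0}]'; python3 st.py
```

```text
clock: 26.73
position: [0.5836, -0.0528, 0.2127]
tool_rot: [-3.14, -0.0, 0.584]
force: [-2.0, 7.0, 0.7]
grip_width: 0.0002
p [ 0.5836 -0.0528  0.2127] yaw 33.5 F [-2.   7.   0.7] M [1.4  0.4  0.03] Ft 6.9 tau 0.508  +Mz 0.541 radial 80.2
|Mh| 1.46
```

```bash
python3 -m pendant '[{"dx":0.7,"dy":2.8,"dz":0.1,"ax":0,"ay":0,"az":2,"claw":0},{"dx":1.2,"dy":5.6,"dz":0.2,"ax":0,"ay":0,"az":4,"claw":0},{"dx":1.6,"dy":8.5,"dz":0.3,"ax":0,"ay":0,"az":6,"claw":0},{"dx":2,"dy":11.3,"dz":0.4,"ax":0,"ay":0,"az":8,"claw":0},{"dx":2.3,"dy":14.2,"dz":0.5,"ax":0,"ay":0,"az":10,"claw":0},{"dx":2.4,"dy":17.1,"dz":0.6,"ax":0,"ay":0,"az":12,"claw":0}]'; python3 st.py
```

```text
clock: 27.23
position: [0.5952, -0.0655, 0.212]
tool_rot: [-3.14, -0.0, 0.375]
force: [0.3, 7.4, -2.0]
grip_width: 0.0003
p [ 0.5952 -0.0655  0.212 ] yaw 21.5 F [ 0.3  7.4 -2. ] M [ 1.57 -0.02  0.03] Ft 6.8 tau 0.478  +Mz 0.506 radial 80.1
|Mh| 1.57
```

```bash
python3 -m pendant '[{"dx":0.7,"dy":2.8,"dz":0,"ax":0,"ay":0,"az":2,"claw":0},{"dx":1.2,"dy":5.6,"dz":0.1,"ax":0,"ay":0,"az":4,"claw":0},{"dx":1.6,"dy":8.5,"dz":0.2,"ax":0,"ay":0,"az":6,"claw":0},{"dx":2,"dy":11.3,"dz":0.2,"ax":0,"ay":0,"az":8,"claw":0},{"dx":2.3,"dy":14.2,"dz":0.3,"ax":0,"ay":0,"az":10,"claw":0},{"dx":2.4,"dy":17.1,"dz":0.3,"ax":0,"ay":0,"az":12,"claw":0}]'; python3 st.py
```

```text
clock: 27.73
position: [0.6038, -0.0804, 0.2114]
tool_rot: [-3.14, 0.0, 0.165]
force: [1.9, 7.7, -5.4]
grip_width: -0.0005
p [ 0.6038 -0.0804  0.2114] yaw 9.5 F [ 1.9  7.7 -5.4] M [ 1.63 -0.36 -0.  ] Ft 7.3 tau 0.514  +Mz 0.512 radial 79.8
|Mh| 1.67
```

```bash
python3 -m pendant '[{"dx":0.7,"dy":2.8,"dz":0,"ax":0,"ay":0,"az":2,"claw":0},{"dx":1.2,"dy":5.6,"dz":0.1,"ax":0,"ay":0,"az":4,"claw":0},{"dx":1.6,"dy":8.5,"dz":0.2,"ax":0,"ay":0,"az":6,"claw":0},{"dx":2,"dy":11.3,"dz":0.2,"ax":0,"ay":0,"az":8,"claw":0}]'; python3 st.py
```

```text
clock: 28.07
position: [0.6076, -0.0913, 0.2111]
tool_rot: [-3.14, 0.0, 0.026]
force: [1.4, 7.5, -4.9]
grip_width: 0.0001
p [ 0.6076 -0.0913  0.2111] yaw 1.5 F [ 1.4  7.5 -4.9] M [ 1.58 -0.23 -0.04] Ft 7.5 tau 0.559  +Mz 0.522 radial 79.6
|Mh| 1.60
```

```bash
python3 -m pendant '[{"dx":0.7,"dy":2.8,"dz":0.1,"ax":0,"ay":0,"az":2,"claw":0},{"dx":1.2,"dy":5.6,"dz":0.2,"ax":0,"ay":0,"az":4,"claw":0},{"dx":1.6,"dy":8.5,"dz":0.3,"ax":0,"ay":0,"az":6,"claw":0},{"dx":2,"dy":11.3,"dz":0.4,"ax":0,"ay":0,"az":8,"claw":0}]'; python3 st.py
```

```text
clock: 28.4
position: [0.6099, -0.1025, 0.2107]
tool_rot: [-3.14, 0.001, -0.114]
force: [1.6, 7.5, -5.3]
grip_width: 0.0
p [ 0.6099 -0.1025  0.2107] yaw -6.5 F [ 1.6  7.5 -5.3] M [ 1.66 -0.44  0.04] Ft 7.6 tau 0.590  +Mz 0.630 radial 79.4
|Mh| 1.72
```

```bash
python3 -m pendant '[{"dx":0.7,"dy":2.8,"dz":0.1,"ax":0,"ay":0,"az":2,"claw":0},{"dx":1.2,"dy":5.6,"dz":0.2,"ax":0,"ay":0,"az":4,"claw":0},{"dx":1.6,"dy":8.5,"dz":0.3,"ax":0,"ay":0,"az":6,"claw":0}]'; python3 st.py
```

```text
clock: 28.65
position: [0.6107, -0.1109, 0.2104]
tool_rot: [-3.139, 0.001, -0.218]
force: [3.8, 8.1, -7.3]
grip_width: -0.0001
p [ 0.6107 -0.1109  0.2104] yaw -12.5 F [ 3.8  8.1 -7.3] M [ 1.8  -0.77  0.02] Ft 8.7 tau 0.647  +Mz 0.671 radial 79.2
|Mh| 1.96
```

```bash
python3 -m pendant '[{"dx":0.6,"dy":2.5,"dz":0.2,"ax":0,"ay":0,"az":1.8,"claw":0},{"dx":1.1,"dy":4.9,"dz":0.3,"ax":0,"ay":0,"az":3.5,"claw":0},{"dx":1.4,"dy":7,"dz":0.4,"ax":0,"ay":0,"az":5,"claw":0}]'; python3 st.py
```

```text
clock: 28.9
position: [0.6106, -0.118, 0.21]
tool_rot: [-3.139, 0.001, -0.305]
force: [3.9, 8.6, -7.0]
grip_width: 0.0001
p [ 0.6106 -0.118   0.21  ] yaw -17.5 F [ 3.9  8.6 -7. ] M [ 1.87 -0.85  0.03] Ft 9.4 tau 0.717  +Mz 0.744 radial 79.1
|Mh| 2.05
```

```bash
python3 -m pendant '[{"dx":0.5,"dy":2.1,"dz":0.2,"ax":0,"ay":0,"az":1.5,"claw":0},{"dx":0.9,"dy":4.2,"dz":0.3,"ax":0,"ay":0,"az":3,"claw":0}]'; python3 st.py
```

```text
clock: 29.07
position: [0.6103, -0.1222, 0.2098]
tool_rot: [-3.139, 0.001, -0.357]
force: [3.6, 9.0, -6.4]
grip_width: 0.0001
p [ 0.6103 -0.1222  0.2098] yaw -20.5 F [ 3.6  9.  -6.4] M [ 1.86 -0.88  0.05] Ft 9.7 tau 0.765  +Mz 0.814 radial 79.1
|Mh| 2.06
```

```bash
python3 -m pendant '[{"dx":0.4,"dy":1.7,"dz":0.1,"ax":0,"ay":0,"az":1.2,"claw":0},{"dx":0.8,"dy":3.4,"dz":0.2,"ax":0,"ay":0,"az":2.4,"claw":0}]'; python3 st.py
```

```text
clock: 29.23
position: [0.6099, -0.1256, 0.2096]
tool_rot: [-3.139, 0.001, -0.399]
force: [3.6, 8.6, -5.9]
grip_width: -0.0
p [ 0.6099 -0.1256  0.2096] yaw -22.9 F [ 3.6  8.6 -5.9] M [ 1.9  -0.81 -0.03] Ft 9.3 tau 0.737  +Mz 0.709 radial 79.0
|Mh| 2.07
```

```bash
python3 -m pendant '[{"dx":0.3,"dy":1.4,"dz":0.1,"ax":0,"ay":0,"az":1,"claw":0},{"dx":0.5,"dy":2.1,"dz":0.1,"ax":0,"ay":0,"az":1.5,"claw":0}]'; python3 st.py
```

```text
clock: 29.4
position: [0.6095, -0.1277, 0.2095]
tool_rot: [-3.139, 0.001, -0.425]
force: [4.6, 9.2, -6.0]
grip_width: 0.0003
p [ 0.6095 -0.1277  0.2095] yaw -24.4 F [ 4.6  9.2 -6. ] M [ 1.9  -0.83  0.02] Ft 10.3 tau 0.803  +Mz 0.821 radial 79.0
|Mh| 2.07
```

```bash
python3 -m pendant '[{"dx":0,"dy":-2,"dz":0,"ax":0,"ay":0,"az":0,"claw":0},{"dx":0,"dy":-5,"dz":0,"ax":0,"ay":0,"az":0,"claw":0},{"dx":0,"dy":-12,"dz":-1,"ax":0,"ay":0,"az":0,"claw":0},{"dx":0,"dy":-18,"dz":-15,"ax":0,"ay":0,"az":0,"claw":0},{"dx":0,"dy":-18,"dz":-50,"ax":0,"ay":0,"az":0,"claw":0},{"dx":0,"dy":-18,"dz":-90,"ax":0,"ay":0,"az":0,"claw":0},{"dx":0,"dy":-18,"dz":-130,"ax":0,"ay":0,"az":0,"claw":0},{"dx":0,"dy":-18,"dz":-170,"ax":0,"ay":0,"az":0,"claw":0}]'
python3 st.py
python3 - <<'E'
from h import *
s=observe();p=s["position"];y=np.degrees(s["tool_rot"][2])
rows([(.60,.06,.40,y),(.50,.20,.40,y)],p,y)
E
```

```text
clock: 30.07
position: [0.6162, -0.1128, 0.3822]
tool_rot: [-3.142, -0.0, -0.425]
force: [0.7, -0.2, 0.7]
grip_width: -0.0001
p [ 0.6162 -0.1128  0.3822] yaw -24.4 F [ 0.7 -0.2  0.7] M [0.01 0.03 0.05] Ft 0.1 tau -0.019  +Mz 0.032 radial 78.9
|Mh| 0.03
dx -86.1 dy -150.7 dz -17.8 az -0.0
dx -234.9 dy -237.0 dz -17.8 az -0.0
```

Clear of the star; I move aside so the overhead camera can see the press.

```bash
python3 -m pendant '[{"dx":-19,"dy":-30,"dz":-18,"ax":0,"ay":0,"az":0,"claw":0},{"dx":-38,"dy":-65,"dz":-18,"ax":0,"ay":0,"az":0,"claw":0},{"dx":-57,"dy":-100,"dz":-18,"ax":0,"ay":0,"az":0,"claw":0},{"dx":-80,"dy":-133,"dz":-18,"ax":0,"ay":0,"az":0,"claw":0},{"dx":-108,"dy":-162,"dz":-18,"ax":0,"ay":0,"az":0,"claw":0},{"dx":-140,"dy":-188,"dz":-18,"ax":0,"ay":0,"az":0,"claw":0},{"dx":-175,"dy":-210,"dz":-18,"ax":0,"ay":0,"az":0,"claw":0},{"dx":-210,"dy":-230,"dz":-18,"ax":0,"ay":0,"az":0,"claw":0},{"dx":-225,"dy":-237,"dz":-18,"ax":0,"ay":0,"az":0,"claw":0},{"dx":-225,"dy":-237,"dz":-18,"ax":0,"ay":0,"az":0,"claw":0}]'
python3 - <<'E'
from h import *
f=eyes.grab_frame("top"); im=cv2.resize(f["image"][130:255,235:465],None,fx=3.4,fy=3.4,interpolation=cv2.INTER_CUBIC)
cv2.imwrite("pics/top6.png",im)
f=eyes.grab_frame("side"); im=cv2.resize(f["image"][110:270,220:380],None,fx=3.7,fy=3.7,interpolation=cv2.INTER_CUBIC)
cv2.imwrite("pics/side6.png",im)
E
```

```text
clock: 30.9
position: [0.5066, 0.1998, 0.3987]
tool_rot: [-3.14, 0.0, -0.419]
force: [0.2, -0.0, -0.4]
grip_width: 0.0002
```

View pics/top6.png

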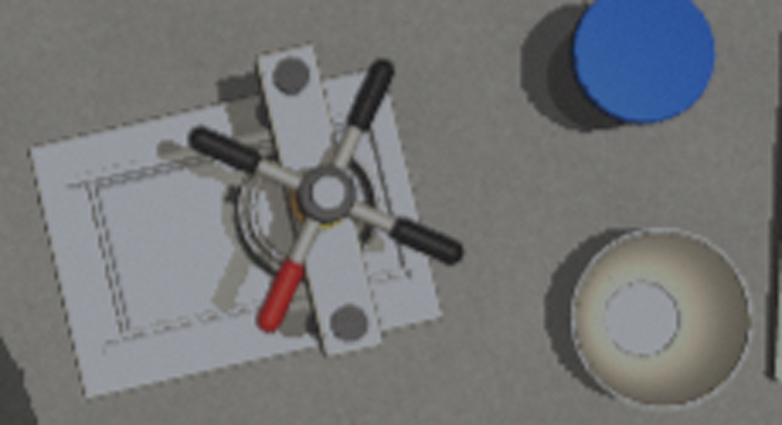

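View pics/side6.png

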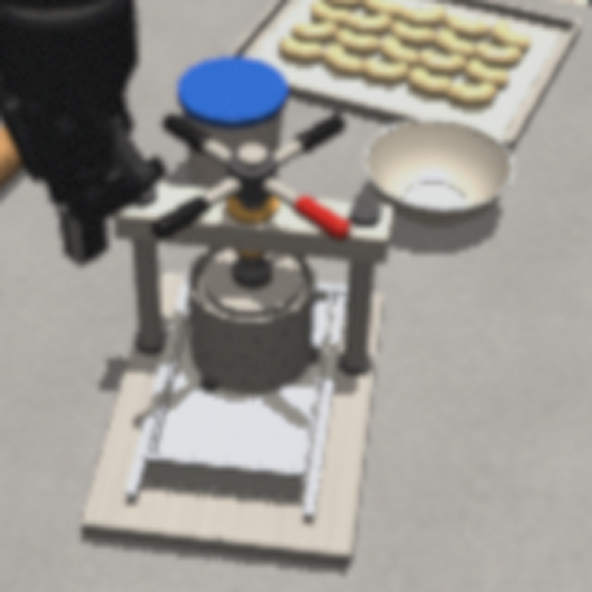

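```bash
python3 -c "
from workcell import job_done,observe
print(job_done()); print(observe()['clock'])"
```

```text
the job is handed in; nothing more can be done
None
the job is handed in; nothing more can be done
```

The tray is home and the press is wound down onto the lid. I handed the job in at about 31 s of the 72 s allowed; no verdict was given.

- **Tray:** I slid it about 46 mm with roughly 7 N until the push rose to about 15 N against the rear stop. The fingertip's position then matched the tray being home to within about a millimetre. The last overhead picture shows the tray still there.
- **Star handle:** I pushed three arms in turn, about 5.0 rad in all. From the last picture the star stands at about 5.36 rad.
- **Push on the arm:** Running free it measured about 6.7 N (0.52 N m). The last reading was about 10.3 N (0.82 N m), roughly one and a half times as much. No reading I took, vertical drag included, was above about 15 N; forces were read only at the end of each move.
- **Load on the lid:** I estimate 60–80 N, worked out from the arm push because the load cannot be measured directly.
- **Surroundings:** The bowl and pail look unmoved in the last pictures. The cutter was outside those cropped views, but the arm never went near it. The arm ended clear of everything.

**Disagreements:**
- My free push read about 10% below the stated 7.5 N. Against the stated value the final push would be about 1.35 times, still within range.
- Single force readings scattered by about 1 N; one of the last four dipped to 0.71 N m.
- As the arm sank, its friction dragged down on the finger with up to about 7 N.

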